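Clear cracked porcelain off the plate heater and check its surface points

ROBOT

A 6-joint arm with a two-finger parallel gripper is mounted at the origin on the work surface. World frame = base frame: x ahead of the robot, y to its left, z up, the work surface at z = 0. Lengths are in m, angles in rad, forces in N, time in s.
With the tool pointing down it reaches from about 0.325 to 0.775 m from the base axis. Payload 9.3 kg.
Tool frame: the origin (TCP) lies at the very end of the fingers, on their centre line; the grasp point (between the pads) lies 19 mm behind it; z points along the fingers, x is the direction in which the jaws open and shut, and the axes are right-handed (so a half turn about z gives the same grasp; the last joint's range is limited). The gripper opens to 85 mm and grips with 20 to 120 N. Pads are 22 mm wide; open, the fingers measure 114 mm over their backs; the gripper's body (76 mm by 85 mm) begins 54 mm behind the grasp point. The pads swing forward as they close: fully open they stand 13 mm farther back than shut.
Start: joints at [-0.153, 0.259, 0.021, 1.334, 0, 1.418], TCP at [0.55, -0, 0.231] pointing down, gripper open.
Joint ranges: [-3.04, 3.04], [-0.91, 1.82], [-1.04, 1.36], [-1.92, 1.95], [-1.52, 1.45], [-3.14, 3.14]. Speed limits (rad/s): [2.22, 2.22, 2.79, 3.14, 3.14, 3.14].

INTERFACE

Orientations are given as a unit quaternion [x, y, z, w].
In Python, from rig import observe, eyes, env gives the robot as it stands.
- The arm moves only by the tool arm_command, never from a script. Its argument "rows" is one flat list of numbers, 7 for each row, row after row: the turn, a rotation vector about the tool's x, y, z in rad, then the shift along the tool's x, y, z in m, then the finger opening in m, from 0 to 0.0854. In form: [wx, wy, wz, tx, ty, tz, fingers, wx, wy, wz, tx, ty, tz, fingers, ...]. A call has exactly 8 rows; each row is the pose to reach, as a shift and turn from the pose commanded when the call began, along the tool's axes at that moment; what a row does not reach only later rows make up. A row lasts 1/10 s, in which the tool goes at most 50 mm and 8.59 degrees, less where a joint would pass 70% of its speed; a pose out of reach is approached as far as the arm can. A call with a gripper value outside its range is refused whole. The fingers move at their own pace and stop on an object; "squeeze" is the grip in N (left out, the last holds). Time passes only in rows, so rows that repeat a pose let the fingers close, or fill a call up. It gives the time, the measured TCP pose, the force and the opening at its end, in the units of the state.
- observe(): the state, without advancing time (a new reading comes with each control period).
- eyes.grab_frame(name): name is "scene" or "side" or "wrist"; returns (picture, depth): 480x640x3 uint8, red, green, blue; 480x640 float32, m along the optical axis (not along the pixel's ray), 0 where there is no reading.
- eyes.camera_info(name): a dict with "vertical_fov" (degrees; the focal length in pixels is half the picture's height over the tangent of half this angle, whatever the lens; pixels are square), "cx", "cy" (the principal point, pixels), "k1" (the pictures are not rectified: a ray, as slopes to the right and down, at radius r is drawn at 1 + k1 r^2 times it, then the intrinsics apply), "eye" and "rotation" of the camera in the world. Camera axes: x right, y down, z forward; pixel columns grow to the right and rows downward; lengths in m; the calibration is good to about 2 mm. A picture is of the moment at which its call begins: read the wrist's pose just before it. camera_info takes no time and is no camera call; for the wrist camera it gives the pose at the moment of the call.
- env.finish_job(): hands the job in, once; it reports no verdict.
The state is a dict: "t": time; "joints": joint angles; "dq": joint speeds; "tau": joint torques, N m; "tool_pos": TCP position; "eef_rot": TCP orientation; "contact_force": force on the tool from outside, world axes, zero at the start; "ft_torque": the same for the moment, N m; "gripper_width": opening from 0.0 (shut) to 1.0 (fully open).
Only numpy, scipy, OpenCV 4.12 (cv2) and the standard library are available. Lean on these libraries where they do the work, as an engineer would, in place of code of your own. Each camera call takes 0.05 s, during which the arm holds its last target.

TASK

A porcelain spot plate has cracked on the flat plate heater: lift the aluminium vial block off the plate onto the cork mat, then, with the scraper block from the tool caddy alone, push every broken piece off the plate into the steel waste tray, never touching the sharp pieces with the fingers or the probe, and stand the scraper back in its bay. Next take the surface probe from its holster and, holding it upright, press its sprung foot gently inside each of the three ring marks on the cleared plate, left first, then middle, then right as the robot sees them, keeping it down about two seconds each for the reading. Finish with the probe hanging in its holster, the vial block set back upright and square on the middle of the plate, and the other things on the bench left as they were.

Things in the scene. Friction and masses are not known exactly. Their poses are not given: they have to be found in the camera images.
- heater: Flat plate heater, fixed. Origin on the bench under the plate's centre; x away from the robot, y to its left, yaw within 0.15 rad. Dark plate top at z = 75 mm, y from -130 to +130 mm (both these edges open, without a lip). Guard lips 8 mm high along its front and back edges, 202 mm apart (x = -101 and +101 mm). White control box, 66 mm high, on the robot's side as far as x = -155 mm.
- mark_left (a point): Centre of the left ring mark on the plate top, at (-45, +75, 75) mm in the heater's frame: a pale printed ring, 30 mm outside and 25 mm inside diameter.
- mark_middle (a point): Centre of the middle ring mark, at (0, 0, 75) mm in the heater's frame, the middle of the plate; the same ring.
- mark_right (a point): Centre of the right ring mark, at (+45, -75, 75) mm in the heater's frame; the same ring.
- tray: Open steel waste tray, fixed, 230 mm (x) by 190 mm (y), 42 mm high, walls 4 mm. Origin under its centre, axes parallel to the heater's. Stands at the heater's left or right side (this varies), 215 mm from centre to centre, near wall under the plate's overhanging open edge, so that pieces pushed over that edge fall in.
- bay (a point): Centre of the floor of the scraper bay, 40 mm above the bench: a flat recess 144 mm (x) by 56 mm (y), 12 mm deep, in the front part of the dark grey fixed tool caddy (230 mm in x, 150 mm in y, deck 52 mm high), which stands on the heater's side opposite to the tray. Axes parallel to the heater's; the bay's centre lies at x = -35, y = +215 or -215 mm in the heater's frame.
- holster (a point): Centre of the mouth of the probe holster, in the back part of the tool caddy, at x = +78, y = +215 or -215 mm in the heater's frame: a square upright tube, sides parallel to the heater's, open on top, 32 mm inside and 42 mm outside, its rim 70 mm above the bench; the caddy round it is 40 mm high.
- scraper: Scraper block, 0.2 kg. Origin at the centre of its underside, z up, x along its length. White polymer block 120 (x) by 32 (y) by 34 mm high; on top a black grip bar 84 (x) by 22 mm (y), from 34 to 82 mm above the underside, gripped from above across its 22 mm. Starts standing in the bay, x roughly along the heater's x. Used with its underside 1 to 3 mm above the plate or lightly on it.
- probe: Surface probe, 0.15 kg, z up. Origin at the underside centre of its collar (steel disc 50 mm wide, 6 mm thick). Above it a square grey handle 26 by 26 mm (sides along x and y), 6 to 72 mm above the origin; below it a steel stem 16 mm wide, 42 mm long, then the sprung foot. In the holster the collar lies on the rim, the stem hangs inside; it starts turned up to 0.3 rad from the heater.
- probe_tip (a point): Centre of the underside of the probe's sprung foot (copper disc 14 mm in diameter); 55 mm below the probe's origin on its axis when not pressed.
- probe_foot (a joint): Travel of the sprung foot into the probe, 0 (free) to 0.008 m (fully in); it takes about 0.5 N to start and 4.5 N fully in (500 N/m).
- piece1: One piece of the broken white porcelain spot plate, flat, irregular, 36 to 50 mm long, 22 to 38 mm wide and 10 mm thick, about 30 g, with sharp edges. Origin at about the centre of its underside. Lies somewhere on the heated plate; 3 to 6 pieces are present, absent ones read None.
- piece2: One piece of the broken white porcelain spot plate, flat, irregular, 36 to 50 mm long, 22 to 38 mm wide and 10 mm thick, about 30 g, with sharp edges. Origin at about the centre of its underside. Lies somewhere on the heated plate; 3 to 6 pieces are present, absent ones read None.
- piece3: One piece of the broken white porcelain spot plate, flat, irregular, 36 to 50 mm long, 22 to 38 mm wide and 10 mm thick, about 30 g, with sharp edges. Origin at about the centre of its underside. Lies somewhere on the heated plate; 3 to 6 pieces are present, absent ones read None.
- piece4: One piece of the broken white porcelain spot plate, flat, irregular, 36 to 50 mm long, 22 to 38 mm wide and 10 mm thick, about 30 g, with sharp edges. Origin at about the centre of its underside. Lies somewhere on the heated plate; 3 to 6 pieces are present, absent ones read None.
- piece5: One piece of the broken white porcelain spot plate, flat, irregular, 36 to 50 mm long, 22 to 38 mm wide and 10 mm thick, about 30 g, with sharp edges. Origin at about the centre of its underside. Lies somewhere on the heated plate; 3 to 6 pieces are present, absent ones read None.
- piece6: One piece of the broken white porcelain spot plate, flat, irregular, 36 to 50 mm long, 22 to 38 mm wide and 10 mm thick, about 30 g, with sharp edges. Origin at about the centre of its underside. Lies somewhere on the heated plate; 3 to 6 pieces are present, absent ones read None.
- beaker: Glass beaker, 68 mm wide, 85 mm high, behind the tool caddy. Leave alone.
- vial_rack: White rack of small vials, 90 by 170 mm, 50 mm high, behind the tray. Leave alone.
- amber_bottle: Amber bottle, 72 mm wide, 160 mm high, behind the heater. Leave alone.
- solvent_bottle: Clear bottle with orange cap, 68 mm wide, 150 mm high, behind the heater. Leave alone.
- mug: White mug, 80 mm wide, 95 mm high, on the bench on the side opposite to the mat. Leave alone.
- block: Solid aluminium vial block, 0.45 kg, 70 mm (x) by 46 mm (y), 55 mm high, with rows of small wells in its top. Origin at the centre of its underside, z up. Starts on the plate near its middle, its x roughly along the heater's x, with the pieces around it. Gripped from above across its 46 mm.
- mat: Round cork mat, fixed on the bench, 110 mm in diameter, 8 mm thick; origin under its centre. It lies beyond the tray or beyond the caddy, on the robot's left or right.

How it is judged:
On the way, in this order (a step that is already met when the one before it is completed fails the run):
1. the vial block stands on the cork mat, let go (horizontal distance between block and mat below 0.035 m and z of block in the frame of mat below 0.012 m and angle between block's own z axis and vertical below 0.1 rad and contact force between the fingers and block below 0.1 N and linear speed of block below 0.02 m/s), for 0.2 s.
2. every piece lies in the waste tray (x of piece1 in the frame of tray between -0.115 and 0.115 m and y of piece1 in the frame of tray between -0.095 and 0.095 m and z of each of piece1, piece2, piece3, piece4, piece5, piece6 in the frame of tray below 0.05 m and x of piece2 in the frame of tray between -0.115 and 0.115 m and y of piece2 in the frame of tray between -0.095 and 0.095 m and x of piece3 in the frame of tray between -0.115 and 0.115 m and y of piece3 in the frame of tray between -0.095 and 0.095 m and x of piece4 in the frame of tray between -0.115 and 0.115 m and y of piece4 in the frame of tray between -0.095 and 0.095 m and x of piece5 in the frame of tray between -0.115 and 0.115 m and y of piece5 in the frame of tray between -0.095 and 0.095 m and x of piece6 in the frame of tray between -0.115 and 0.115 m and y of piece6 in the frame of tray between -0.095 and 0.095 m), for 0.2 s.
3. the upright probe's foot is pressed on the left mark (horizontal distance between probe_tip and mark_left below 0.01 m and value of joint probe_foot above 0.001 m and contact force between probe and heater above 0.3 N and angle between probe's own z axis and vertical below 0.2 rad), for 1 s.
4. then on the middle mark (horizontal distance between probe_tip and mark_middle below 0.01 m and value of joint probe_foot above 0.001 m and contact force between probe and heater above 0.3 N and angle between probe's own z axis and vertical below 0.2 rad), for 1 s.
5. then on the right mark (horizontal distance between probe_tip and mark_right below 0.01 m and value of joint probe_foot above 0.001 m and contact force between probe and heater above 0.3 N and angle between probe's own z axis and vertical below 0.2 rad), for 1 s.
At the end, for the whole second after the job is handed in: All pieces lie in the tray, below 50 mm; scraper upright on the bay floor, within 22 mm of its centre; probe upright in the holster, collar on the rim (14 mm sideways, 6 mm in height); block upright on the plate within 25 mm of its middle and 0.35 rad of square; all at rest (all of step 2 and horizontal distance between scraper and bay below 0.022 m and z of scraper in the frame of bay below 0.006 m and angle between each of scraper, block's own z axis and vertical below 0.1 rad and horizontal distance between probe and holster below 0.014 m and z of probe in the frame of holster below 0.006 m and angle between probe's own z axis and vertical below 0.12 rad and linear speed of each of scraper, probe, block below 0.02 m/s and linear speed of each of piece1, piece2, piece3, piece4, piece5, piece6 below 0.03 m/s and horizontal distance between block and mark_middle below 0.025 m and z of block in the frame of heater between 0.071 and 0.079 m and angle between the x axis of block and the x axis of heater, either way round below 0.35 rad); the robot touches nothing.
It fails at once if a piece is touched with the fingers or the probe (contact force between any of the fingers, probe and piece1 above 0.5 N or contact force between any of the fingers, probe and piece2 above 0.5 N or contact force between any of the fingers, probe and piece3 above 0.5 N or contact force between any of the fingers, probe and piece4 above 0.5 N or contact force between any of the fingers, probe and piece5 above 0.5 N or contact force between any of the fingers, probe and piece6 above 0.5 N).
It fails at once if the probe is pressed on the heater with more than 30 N (contact force between probe and heater above 30 N).
It fails at once if a bystander is shifted by more than 30 mm or knocked over (distance of any of beaker, vial_rack, amber_bottle, solvent_bottle, mug from where it was at the start of the episode above 0.03 m or angle between any of beaker, vial_rack, amber_bottle, solvent_bottle, mug's own z axis and vertical above 0.5 rad).
Of piece1, piece2, piece3, piece4, piece5, piece6 only 3 to 6 are there at a start; the rules pass over those that are not, and their reading is None.
At some moment in a run one of piece1, piece2, piece3, piece4, piece5, piece6 may be knocked a few centimetres aside while the robot is not near it.
It also fails if it takes over 176 s, if anything falls off the work surface, if the arm or the gripper's body presses on something with over 40 N, if the wrist force passes 120 N, or if a joint passes its speed limit or range.

## Working session

There is one attempt and no reset: what is moved stays moved. The work goes in short steps, Python scripts to look and compute and a tool call to move; the robot and the scene stay as the last step left them, time stands still between calls to the robot, and variables do not carry over. Pictures are saved under pics/ and viewed, and the job is handed in when it is done.

Besides the shell and the picture viewer there is one more tool, called after "Emit:" as a command line: name --argument value ..., lists and objects as JSON in quotes. arm_command: Moves the arm, as the interface text tells. Its arguments: {"type":"object","properties":{"rows":{"type":"array","items":{"type":"number"}},"squeeze":{"type":"number"}},"required":["rows"]}

```bash
ls; mkdir -p pics; cat > h.py <<'E'
import numpy as np, cv2
from rig import observe, eyes, env
from scipy.spatial.transform import Rotation as R
def save(n,name):
    p,d=eyes.grab_frame(n); cv2.imwrite(f'pics/{name}.png',p[:,:,::-1]); np.savez_compressed(f'pics/{name}.npz',p=p,d=d,**{k:np.array(v) for k,v in eyes.camera_info(n).items()}); return p,d
def load(name): return dict(np.load(f'pics/{name}.npz'))
def rays(c,uv):
    uv=np.atleast_2d(np.asarray(uv,float)); f=240/np.tan(np.radians(float(c['vertical_fov']))/2)
    K=np.array([[f,0,float(c['cx'])],[0,f,float(c['cy'])],[0,0,1]])
    s=cv2.undistortPoints(uv[:,None,:],K,np.array([float(c['k1']),0,0,0]),None,None)[:,0]
    return np.c_[s,np.ones(len(s))]
def rotm(c):
    r=np.array(c['rotation'],float); return r if r.shape==(3,3) else R.from_quat(r).as_matrix()
def plane(c,uv,z):
    r=rays(c,uv)@rotm(c).T; e=np.array(c['eye']); t=(z-e[2])/r[:,2]; return e+r*t[:,None]
def cloud(c):
    v,u=np.mgrid[0:480,0:640]; r=rays(c,np.c_[u.ravel(),v.ravel()])
    return ((r*c['d'].reshape(-1,1))@rotm(c).T+np.array(c['eye'])).reshape(480,640,3)
def proj(c,P):
    P=np.atleast_2d(P); q=(P-np.array(c['eye']))@rotm(c); s=q[:,:2]/q[:,2:]; r2=(s**2).sum(1,keepdims=True)
    f=240/np.tan(np.radians(float(c['vertical_fov']))/2); return s*(1+float(c['k1'])*r2)*f+np.array([float(c['cx']),float(c['cy'])])
E
python3 - <<'E'
from h import *
for n in('scene','side','wrist'):
    save(n,n+'0'); print(n,eyes.camera_info(n))
print(observe())
E
```

```text
pics
scene {'vertical_fov': 57.40772825790429, 'cx': 322.1475298400093, 'cy': 240.1849215252227, 'k1': 0.02251420764558314, 'eye': array([1.12787679, 0.11323152, 0.89230801]), 'rotation': array([ 0.60522288,  0.74688315, -0.2128623 , -0.17481552])}
side {'vertical_fov': 44.8722758365071, 'cx': 318.7160040281792, 'cy': 247.79400378499963, 'k1': -0.035865788254200996, 'eye': array([0.20164727, 0.86837494, 0.89726574]), 'rotation': array([-0.17872228,  0.88901785, -0.41097655,  0.09382898])}
wrist {'vertical_fov': 64.34234345574309, 'cx': 316.54726501052426, 'cy': 237.16799022465335, 'k1': -0.0225767845863011, 'eye': array([0.54883256, 0.08032386, 0.37381129]), 'rotation': array([9.87538491e-01, 1.17812809e-04, 9.30470931e-05, 1.57377593e-01])}
{'t': 0.15, 'joints': array([-1.52581020e-01,  2.59086503e-01,  2.09747754e-02,  1.33366591e+00,
       -3.01061836e-05,  1.41818928e+00]), 'dq': array([ 0.00025296, -0.00333582,  0.00271592, -0.00047464,  0.00123199,
        0.00163224]), 'tau': array([ 3.21120227e-03, -5.55970466e+01,  3.44662285e+01,  1.13262911e-02,
       -1.37106272e-04,  2.85134706e-05]), 'tool_pos': array([5.49818368e-01, 2.47022330e-05, 2.30807419e-01]), 'eef_rot': array([ 9.99999879e-01,  1.30219047e-05, -4.87242351e-04, -5.97027213e-05]), 'contact_force': array([ 0.01615082, -0.29050813, -0.9731973 ]), 'ft_torque': array([ 0.02178428, -0.00864319, -0.00224645]), 'gripper_width': 0.9987140001293228}
```

View pics/scene0.png

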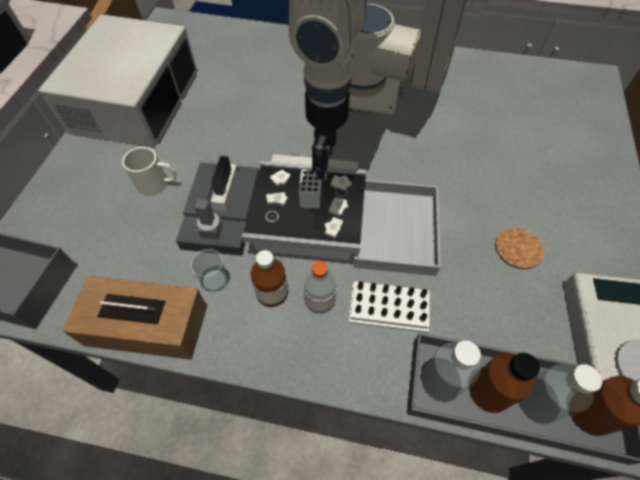

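View pics/side0.png

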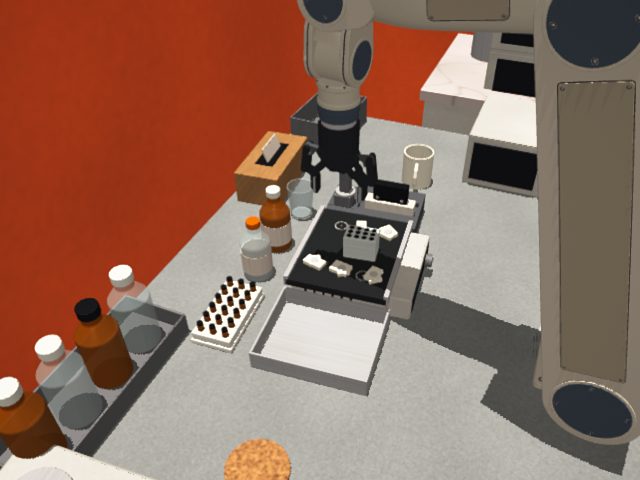

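View pics/wrist0.png

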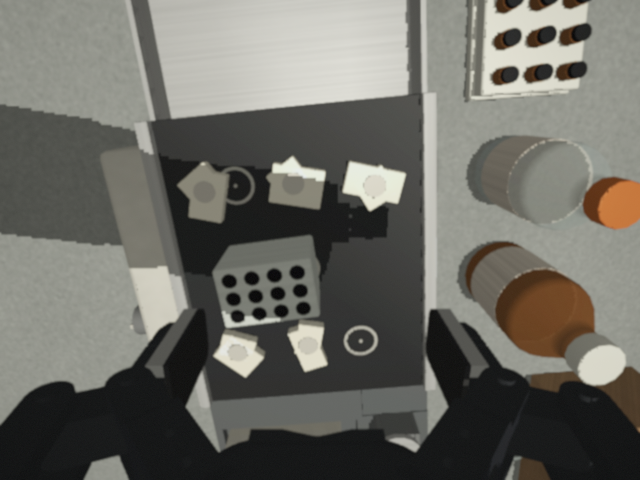

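The wrist view shows five pieces at about (205,190), (295,185), (375,185), (240,352) and (308,345). The left ring is near (237,186), the right ring near (361,341), and the block near (267,285). The tray is on +y, the caddy on -y, and the scene view puts the mat near (520,248) on the left.

```bash
cat > m1.py <<'E'
from h import *
c=load('wrist0'); g=cv2.cvtColor(c['p'],cv2.COLOR_RGB2GRAY)
# right ring: bright connected comp
def ring(c,box,th):
    g=cv2.cvtColor(c['p'],cv2.COLOR_RGB2GRAY)
    x0,y0,x1,y1=box; m=(g[y0:y1,x0:x1]>th).astype(np.uint8)
    n,l,s,ce=cv2.connectedComponentsWithStats(m)
    for i in range(1,n):
        if s[i,4]>40:
            pts=np.argwhere(l==i)[:,::-1]+[x0,y0]; 
            (cx,cy),r=cv2.minEnclosingCircle(pts.astype(np.float32)); e=cv2.fitEllipse(pts.astype(np.float32))
            print(box,s[i,4],(cx,cy),r,e)
ring(c,(338,320,384,362),90)
ring(c,(222,160,262,212),60)
for uv in [(361,341),(239,186)]: print(plane(c,uv,.075))
P=cloud(c)
for uv in [(361,341),(237,186),(267,285),(390,300)]: print(uv,P[uv[1],uv[0]])
# depth-based: block top
m=(abs(P[...,2]-.13)<.006)&(abs(P[...,0]-.5)<.1)&(abs(P[...,1]-.0)<.1)
print(m.sum())
q=P[m][:,:2]; r=cv2.minAreaRect((q*1000).astype(np.float32)); print('block',r)
m=(P[...,2]>.080)&(P[...,2]<.090)
cv2.imwrite('pics/m.png',m*255)
# mat, from scene
c=load('scene0');hsv=cv2.cvtColor(c['p'],cv2.COLOR_RGB2HSV)
m=cv2.inRange(hsv,(3,90,100),(20,255,255)); m[:, :480]=0; m[:,560:]=0; m[290:]=0
ys,xs=np.nonzero(m); pts=plane(c,np.c_[xs,ys],.008); print('mat scene',pts.mean(0),cv2.minEnclosingCircle((pts[:,:2]*1000).astype(np.float32)),len(xs))
Q=cloud(c)[m>0]; print(np.median(Q,0))
c=load('side0');hsv=cv2.cvtColor(c['p'],cv2.COLOR_RGB2HSV)
m=cv2.inRange(hsv,(3,120,100),(20,255,255)); m[:430]=0; m[:, :200]=0;m[:,310:]=0
ys,xs=np.nonzero(m); Q=cloud(c)[m>0]; print(np.median(Q,0),len(xs))
# mid pair of bay: scraper, probe
P=cloud(load('scene0'))
for uv in [(224,160),(205,205)]: print(P[uv[1],uv[0]])
E
python3 m1.py
```

```text
(338, 320, 384, 362) 413 (360.26922607421875, 339.80767822265625) 17.407930374145508 ((360.2861633300781, 340.1023864746094), (27.207958221435547, 31.235727310180664), 82.82437133789062)
(222, 160, 262, 212) 117 (248.09616088867188, 163.0) 13.248083114624023 ((250.22872924804688, 162.59976196289062), (6.725278854370117, 23.404966354370117), 94.76554107666016)
(222, 160, 262, 212) 563 (232.16941833496094, 189.27134704589844) 23.990753173828125 ((236.42889404296875, 186.67938232421875), (30.308624267578125, 41.9289665222168), 12.177016258239746)
[[ 0.58922357 -0.1164158   0.075     ]]
[[0.48760041 0.02513867 0.075     ]]
(361, 341) [ 0.58904228 -0.11553273  0.07634122]
(237, 186) [0.48632298 0.02540929 0.07645658]
(267, 285) [ 0.51412628 -0.03475929  0.12992797]
(390, 300) [ 0.61278444 -0.0745551   0.07594334]
5992
block ((513.2501831054688, -41.62076187133789), (70.27253723144531, 47.00246810913086), 8.07557201385498)
mat scene [0.51143488 0.45978152 0.008     ] ((510.54827880859375, 458.9619445800781), 55.549476623535156) 1475
[0.51068808 0.46047346 0.00667212]
[0.51315992 0.45079239 0.00730097] 2245
[ 0.48915613 -0.25243827  0.12244694]
[ 0.63448055 -0.24185625  0.14161047][ WARN:0@0.389] global loadsave.cpp:1063 imwrite_ Unsupported depth image for selected encoder is fallbacked to CV_8U.
```

```bash
python3 - <<'E'
import cv2
im=cv2.imread('pics/scene0.png')[140:270,160:460]; cv2.imwrite('pics/z1.png',cv2.resize(im,None,fx=2.6,fy=2.6,interpolation=cv2.INTER_CUBIC))
im=cv2.imread('pics/side0.png')[140:320,240:460]; cv2.imwrite('pics/z2.png',cv2.resize(im,None,fx=3,fy=3,interpolation=cv2.INTER_CUBIC))
E
```

```text
(no output)
```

View pics/z1.png

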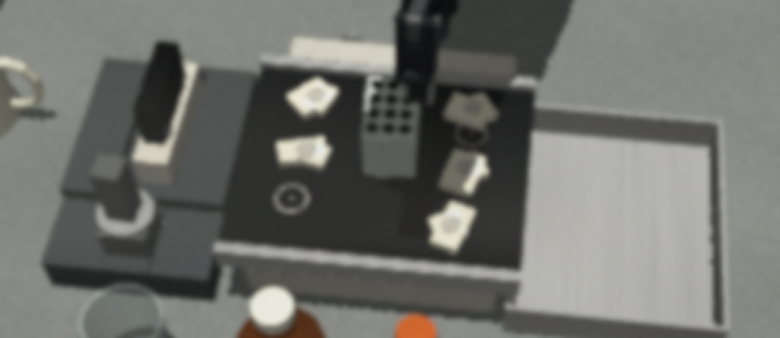

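View pics/z2.png

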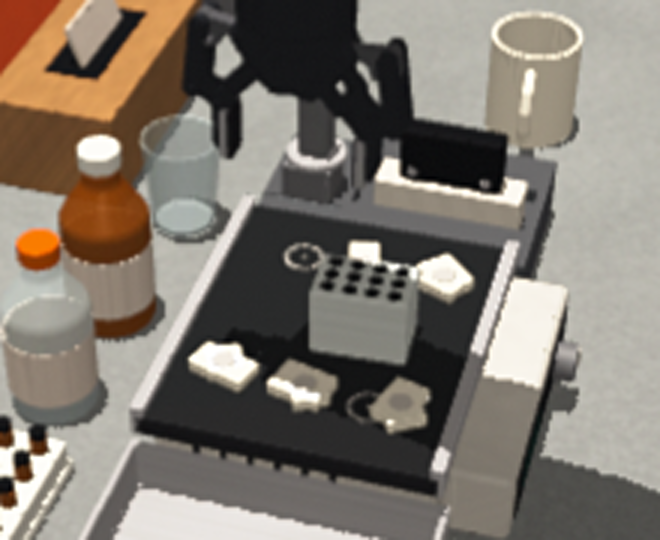

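```bash
cat > hp.py <<'E'
from h import *
H0=np.array([.538,-.0456]); YAW=.082
def toH(P): 
    a=YAW; d=np.asarray(P)[...,:2]-H0; return d@np.array([[np.cos(a),-np.sin(a)],[np.sin(a),np.cos(a)]])
def toW(p): 
    a=YAW; return np.asarray(p)@np.array([[np.cos(a),np.sin(a)],[-np.sin(a),np.cos(a)]])+H0
def pieces(c,prt=True,excl=None):
    P=cloud(c); h=toH(P); z=P[...,2]
    m=((z>.0805)&(z<.0905)&(abs(h[...,0])<.093)&(abs(h[...,1])<.14)).astype(np.uint8)
    m=cv2.morphologyEx(m,cv2.MORPH_OPEN,np.ones((3,3)))
    n,l,s,ce=cv2.connectedComponentsWithStats(m); out=[]
    for i in range(1,n):
        if s[i,4]>60:
            q=h[l==i]*1000; out.append(q); print(s[i,4],ce[i].round(),'x',q[:,0].min().round(),q[:,0].max().round(),'y',q[:,1].min().round(),q[:,1].max().round())
    return m
E
python3 - <<'E'
from hp import *
c=load('wrist0'); m=pieces(c)
P=cloud(c);h=toH(P)*1000
# lips: z ~ .083
l=(abs(P[...,2]-.083)<.003)&(abs(h[...,1])<110)
for s in (-1,1):
    k=l&(abs(h[...,0]-s*104)<14); q=h[k]; A=np.polyfit(q[:,1],q[:,0],1); print(s,k.sum(),A,q[:,0].min(),q[:,0].max())
    # inner edge per y bin
    ys=np.arange(-90,111,20); 
    e=[np.percentile(q[abs(q[:,1]-y)<8,0],5 if s>0 else 95) if (abs(q[:,1]-y)<8).sum()>5 else np.nan for y in ys]; print(np.round(e,1))
# plate y-edges
pl=(abs(P[...,2]-.0755)<.004)&(abs(h[...,0])<95)
for x in range(-80,81,40):
    q=h[pl&(abs(h[...,0]-x)<5)]; print(x,q[:,1].min(),q[:,1].max())
E
```

```text
2189 [296. 185.] x -20.0 23.0 y 54.0 95.0
1996 [205. 193.] x -88.0 -51.0 y 49.0 96.0
2022 [373. 184.] x 37.0 84.0 y 50.0 87.0
303 [269. 244.] x -59.0 8.0 y 26.0 31.0
1269 [308. 345.] x -19.0 12.0 y -95.0 -47.0
1365 [238. 352.] x -87.0 -43.0 y -95.0 -51.0
-1 2322 [-1.55633653e-02 -1.06229802e+02] -113.80773204570117 -100.16286498149528
[-100.4    nan    nan -102.6 -102.6 -102.8 -102.7 -102.5 -102.9 -103.2
 -103.5]
1 2706 [-3.85407805e-03  1.03742827e+02] 98.14067678324842 110.3864002472509
[101.  100.6 100.4 100.3 100.   99.7  99.3  99.1  98.9  98.8  98.7]
-80 -130.07036111317402 130.23933255117842
-40 -129.66562593002382 130.68778110179414
0 -128.93500716169967 131.0566716123827
40 -128.3473853992041 131.7431436770401
80 -199.87668480793033 132.31687170060877
```

```bash
sed -i 's/^H0=.*/H0=np.array([.5366,-.0447]); YAW=.0945/' hp.py
cat > mv.py <<'E'
# usage: state in cmd.json [x,y,z,psi]; goal() prints tool-axis shift ; did() applies written numbers
import json,numpy as np,os
from h import observe,R
F='cmd.json'
def cur(): return np.array(json.load(open(F))) if os.path.exists(F) else np.array([.55,0,.231,0.])
def did(wz,tx,ty,tz):
    x,y,z,p=cur(); c,s=np.cos(p),np.sin(p)
    json.dump([x+c*tx+s*ty,y+s*tx-c*ty,z-tz,p-wz],open(F,'w'))
def rel(x,y,z,p):
    X,Y,Z,p0=cur(); c,s=np.cos(p0),np.sin(p0); dx,dy=x-X,y-Y
    return np.round([p0-p,c*dx+s*dy,s*dx-c*dy,Z-z],4).tolist()
def meas():
    o=observe(); m=R.from_quat(o['eef_rot']).as_matrix(); print('t',round(o['t'],2),'pos',o['tool_pos'].round(4),'psi',round(float(np.arctan2(m[1,0],m[0,0])),4),'F',o['contact_force'].round(1),'w',round(o['gripper_width']*85.4,1),'q',o['joints'].round(2),'tilt',m[2].round(4))
def plan(*goals):
    "list of (x,y,z,psi) from cur, each relative to the current commanded pose"
    for g in goals: print('[wz,tx,ty,tz]=',rel(*g))
E
```

Emit:
arm_command --rows '[0,0,-1.712,-0.037,0.042,0.03,0.065,0,0,-1.712,-0.037,0.042,0.03,0.065,0,0,-1.712,-0.037,0.042,0.03,0.065,0,0,-1.712,-0.037,0.042,0.03,0.065,0,0,-1.712,-0.037,0.042,0.03,0.065,0,0,-1.712,-0.037,0.042,0.03,0.065,0,0,-1.712,-0.037,0.042,0.03,0.065,0,0,-1.712,-0.037,0.042,0.03,0.065]'

```text
t: 0.95
tool_pos: [0.5129, -0.042, 0.2011]
eef_rot: [0.824, 0.567, -0.0, -0.0]
contact_force: [-0.3, 0.0, 0.1]
gripper_width: 0.759
```

```bash
python3 -c "
from mv import *
meas()"
```

```text
t 0.95 pos [ 0.5129 -0.042   0.2011] psi 1.2049 F [-0.3  0.   0.1] w 64.8 q [-0.24  0.21 -0.12  1.24  0.    0.12] tilt [-0.e+00 -5.e-04 -1.e+00]
```

```bash
python3 -c "
from mv import *
did(-1.205,-.037,.042,.03); print(cur()); plan((.5133,-.0416,.19,1.712))
meas()"
```

```text
[ 0.513 -0.042  0.201  1.205]
[wz,tx,ty,tz]= [-0.507, 0.0005, 0.0001, 0.011]
t 0.95 pos [ 0.5129 -0.042   0.2011] psi 1.2049 F [-0.3  0.   0.1] w 64.8 q [-0.24  0.21 -0.12  1.24  0.    0.12] tilt [-0.e+00 -5.e-04 -1.e+00]
```

Emit:
arm_command --rows '[0,0,-0.15,0,0,0.01,0.065,0,0,-0.3,0,0,0.01,0.065,0,0,-0.45,0,0,0.01,0.065,0,0,-0.507,0,0,0.02,0.065,0,0,-0.507,0,0,0.03,0.065,0,0,-0.507,0,0,0.04,0.065,0,0,-0.507,0,0,0.05,0.065,0,0,-0.507,0,0,0.05,0.065]'

```text
t: 1.75
tool_pos: [0.5122, -0.0418, 0.1497]
eef_rot: [0.658, 0.753, -0.001, -0.001]
contact_force: [-1.0, -0.6, -1.2]
gripper_width: 0.764
```

```bash
python3 -c "
from mv import *
from hp import *
did(-.507,0,0,.05); meas(); save('wrist','w1')
c=load('w1'); P=cloud(c); m=(abs(P[...,2]-.13)<.004)
q=P[m][:,:2]; print(cv2.minAreaRect((q*1000).astype(np.float32)))
"
```

```text
t 1.75 pos [ 0.5122 -0.0418  0.1497] psi 1.7048 F [-1.  -0.6 -1.2] w 65.2 q [-0.24  0.24 -0.22  1.12  0.   -0.38] tilt [ 0.001  -0.0025 -1.    ]
((513.3729858398438, -41.981346130371094), (70.10504150390625, 46.16092300415039), 8.076034545898438)
```

View pics/w1.png

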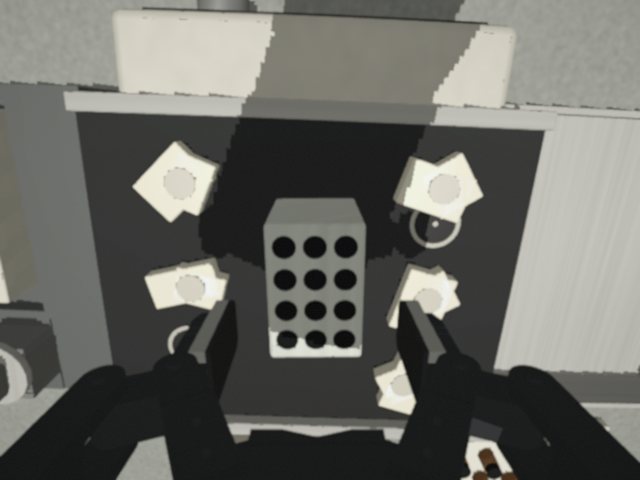

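The block sits centred between the fingers, at about (313,275), with pieces on both sides of it. I'll descend to z=0.098, which stays above the pieces, and grip.

Emit:
arm_command --rows '[0,0,0,0,0,0.01,0.06,0,0,0,0,0,0.02,0.06,0,0,0,0,0,0.03,0.06,0,0,0,0,0,0.04,0.06,0,0,0,0,0,0.05,0.06,0,0,0,0,0,0.053,0.06,0,0,0,0,0,0.053,0.03,0,0,0,0,0,0.053,0.03]' --squeeze 50

```text
t: 2.6
tool_pos: [0.513, -0.042, 0.0984]
eef_rot: [0.658, 0.753, -0.0, 0.0]
contact_force: [-0.4, -0.2, -3.5]
gripper_width: 0.531
```

Emit:
arm_command --rows '[0,0,0,0,0,0,0.03,0,0,0,0,0,0,0.03,0,0,0,0,0,0,0.03,0,0,0,0,0,-0.01,0.03,0,0,0,0,0,-0.03,0.03,0,0,0,0,0,-0.055,0.03,0,0,0,0,0,-0.08,0.03,0,0,0,0,0,-0.1,0.03]'

```text
t: 3.4
tool_pos: [0.5132, -0.042, 0.2005]
eef_rot: [0.658, 0.753, 0.0, 0.001]
contact_force: [0.3, 0.4, -3.8]
gripper_width: 0.533
```

```bash
python3 -c "
from mv import *
from hp import *
did(0,0,0,.053);did(0,0,0,-.1); meas(); print(cur())
plan((.5115,.459,.197,1.712),(.5115,.459,.035,1.712))
save('wrist','w2')
"
```

```text
t 3.4 pos [ 0.5132 -0.042   0.2005] psi 1.7058 F [ 0.3  0.4 -3.8] w 45.5 q [-0.24  0.21 -0.12  1.24 -0.   -0.38] tilt [-6.0e-04  1.4e-03 -1.0e+00]
[ 0.513 -0.042  0.198  1.712]
[wz,tx,ty,tz]= [0.0, 0.4962, 0.069, 0.001]
[wz,tx,ty,tz]= [0.0, 0.4962, 0.069, 0.163]
```

View pics/w2.png

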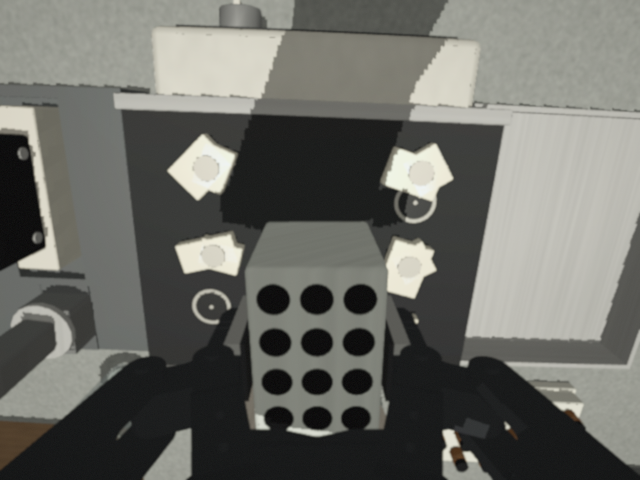

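```bash
python3 -c "
from mv import *
json.dump([.513,-.042,.198,1.706],open(F,'w'))
plan((.5115,.250,.198,1.706))
"
```

```text
[wz,tx,ty,tz]= [0.0, 0.2895, 0.0379, 0.0]
```

Emit:
arm_command --rows '[0,0,0,0.015,0.002,0,0.03,0,0,0,0.045,0.006,0,0.03,0,0,0,0.083,0.011,0,0.03,0,0,0,0.123,0.016,0,0.03,0,0,0,0.163,0.021,0,0.03,0,0,0,0.205,0.027,0,0.03,0,0,0,0.248,0.032,0,0.03,0,0,0,0.29,0.038,0,0.03]'

```text
t: 4.25
tool_pos: [0.5104, 0.2528, 0.1973]
eef_rot: [0.658, 0.753, -0.001, -0.0]
contact_force: [1.3, 0.0, -2.8]
gripper_width: 0.531
```

```bash
python3 -c "
from mv import *
did(0,.29,.038,0); meas(); print(cur())
plan((.5115,.459,.198,1.706),(.5115,.459,.036,1.706))
"
```

```text
t 4.25 pos [0.5104 0.2528 0.1973] psi 1.7061 F [ 1.3  0.  -2.8] w 45.4 q [ 0.31  0.3  -0.    1.27  0.    0.18] tilt [-1.0e-04 -1.5e-03 -1.0e+00]
[0.51156349 0.25047553 0.198      1.706     ]
[wz,tx,ty,tz]= [0.0, 0.2066, 0.028, 0.0]
[wz,tx,ty,tz]= [0.0, 0.2066, 0.028, 0.162]
```

Emit:
arm_command --rows '[0,0,0,0.04,0.005,0,0.03,0,0,0,0.08,0.011,0,0.03,0,0,0,0.12,0.016,0,0.03,0,0,0,0.155,0.021,0.01,0.03,0,0,0,0.182,0.025,0.03,0.03,0,0,0,0.198,0.027,0.055,0.03,0,0,0,0.207,0.028,0.08,0.03,0,0,0,0.207,0.028,0.1,0.03]'

```text
t: 5.05
tool_pos: [0.5096, 0.4609, 0.095]
eef_rot: [0.657, 0.754, -0.001, -0.001]
contact_force: [0.1, -0.0, -3.4]
gripper_width: 0.534
```

Emit:
arm_command --rows '[0,0,0,0,0,0.015,0.03,0,0,0,0,0,0.03,0.03,0,0,0,0,0,0.042,0.03,0,0,0,0,0,0.052,0.03,0,0,0,0,0,0.058,0.03,0,0,0,0,0,0.062,0.03,0,0,0,0,0,0.065,0.03,0,0,0,0,0,0.065,0.03]'

```text
t: 5.85
tool_pos: [0.5116, 0.4593, 0.0333]
eef_rot: [0.658, 0.753, 0.0, -0.0]
contact_force: [0.2, 0.1, -3.6]
gripper_width: 0.532
```

```bash
python3 -c "
from mv import *
from h import *
did(0,.207,.028,.1);did(0,0,0,.065); meas(); print(cur()); save('side','s1');save('scene','sc1')
im=cv2.imread('pics/side'[:0]+'pics/s1.png')[300:,120:420];cv2.imwrite('pics/z3.png',cv2.resize(im,None,fx=2,fy=2))
"
```

```text
t 5.85 pos [0.5116 0.4593 0.0333] psi 1.7056 F [ 0.2  0.1 -3.6] w 45.4 q [0.61 0.59 0.05 1.02 0.   0.47] tilt [ 1.e-04  1.e-04 -1.e+00]
[0.51140599 0.45936061 0.033      1.706     ]
```

View pics/z3.png

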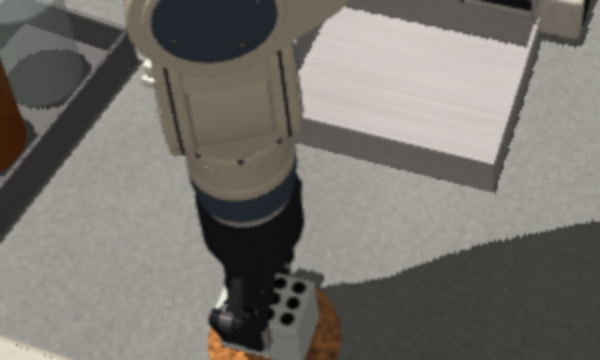

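The block hangs about 2 mm above the centre of the mat. I'll lower it and release.

Emit:
arm_command --rows '[0,0,0,0,0,0.001,0.03,0,0,0,0,0,0.002,0.03,0,0,0,0,0,0.002,0.03,0,0,0,0,0,0.002,0.055,0,0,0,0,0,0.002,0.065,0,0,0,0,0,0.002,0.065,0,0,0,0,0,0.002,0.065,0,0,0,0,0,0.002,0.065]'

```text
t: 6.75
tool_pos: [0.5116, 0.4594, 0.0314]
eef_rot: [0.658, 0.753, 0.0, 0.0]
contact_force: [0.4, 0.5, 0.6]
gripper_width: 0.761
```

Emit:
arm_command --rows '[0,0,0,0,0,-0.02,0.065,0,0,0,0,0,-0.045,0.065,0,0,0,0,0,-0.07,0.065,0,0,0,0,0,-0.095,0.065,0,0,0,0,0,-0.12,0.065,0,0,0,0,0,-0.15,0.065,0,0,0,0,0,-0.18,0.065,0,0,0,0,0,-0.2,0.065]'

```text
t: 7.55
tool_pos: [0.5117, 0.4595, 0.2338]
eef_rot: [0.658, 0.753, 0.001, 0.0]
contact_force: [1.2, 0.7, 0.1]
gripper_width: 0.759
```

```bash
python3 -c "
from mv import *
from hp import *
did(0,0,0,.002);did(0,0,0,-.2); meas(); print(cur()); save('wrist','w3')
c=load('w3');P=cloud(c);m=(abs(P[...,2]-.063)<.004)
print(cv2.minAreaRect((P[m][:,:2]*1000).astype(np.float32)))
save('scene','sc2')
c=load('sc2');hP=cloud(c); pieces(c)
b=toW([-.035,-.215]);print('bay',b,'hol',toW([.078,-.215]))
# scraper bar top z~.122, block top .074
P=hP;h=toH(P)*1000
for z in(.122,.074):
  m=(abs(P[...,2]-z)<.004)&(abs(h[...,0]+35)<75)&(abs(h[...,1]+215)<50); print(z,m.sum(),cv2.minAreaRect(h[m].astype(np.float32)))
m=(P[...,2]>.13)&(abs(h[...,0]-78)<45)&(abs(h[...,1]+215)<50); print('probe',m.sum(),P[...,2][m].max(),cv2.minAreaRect(h[m].astype(np.float32)))
"
```

```text
t 7.55 pos [0.5117 0.4595 0.2338] psi 1.7058 F [1.2 0.7 0.1] w 64.8 q [ 0.61  0.5   0.41  1.47 -0.    0.47] tilt [ 0.0011  0.0022 -1.    ]
[0.51140599 0.45936061 0.231      1.706     ]
((711.5343017578125, 547.1646118164062), (404.5506286621094, 396.4906311035156), 70.27816772460938)
159 [280. 177.] x -83.0 -42.0 y -93.0 -52.0
167 [341. 182.] x -84.0 -50.0 y 52.0 95.0
166 [277. 198.] x -19.0 14.0 y -94.0 -48.0
197 [338. 205.] x -16.0 27.0 y 57.0 91.0
202 [334. 227.] x 39.0 86.0 y 51.0 86.0
bay [ 0.52204344 -0.26204329] hol [ 0.63453925 -0.25138068]
0.122 265 ((-38.20640182495117, -207.42538452148438), (22.461566925048828, 83.99906158447266), 88.5680160522461)
0.074 230 ((-40.02256393432617, -206.7386474609375), (34.995567321777344, 122.30036926269531), 89.20465850830078)
probe 159 0.14403010093591595 ((77.51680755615234, -215.63931274414062), (26.318561553955078, 27.69744110107422), 86.39692687988281)
```

View pics/sc2.png

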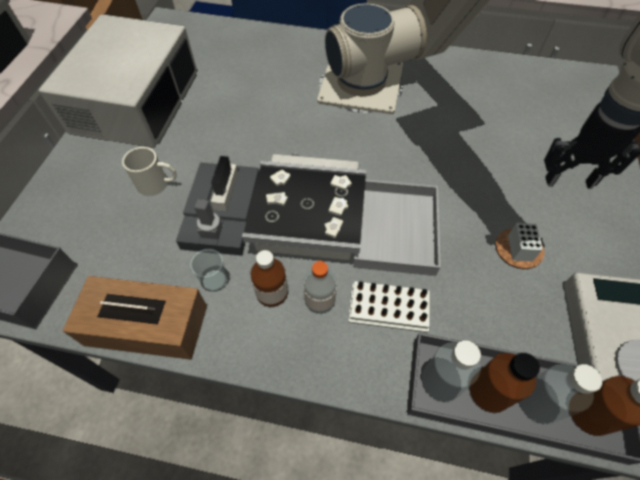

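The block stands on the mat at (527,240), and the plate shows five pieces. Next I'll move over to the scraper.

```bash
python3 -c "
from mv import *
from hp import *
s=toW([-.039,-.207]);print(s)
plan((s[0],s[1],.231,1.645))
"
```

```text
[ 0.51730641 -0.25445642]
[wz,tx,ty,tz]= [0.061, -0.7081, -0.0904, 0.0]
```

Emit:
arm_command --rows '[0,0,0,-0.03,-0.004,0,0.065,0,0,0,-0.075,-0.01,0,0.065,0,0,0,-0.125,-0.016,0,0.065,0,0,0,-0.175,-0.022,0,0.065,0,0,0,-0.225,-0.029,0,0.065,0,0,0,-0.275,-0.035,0,0.065,0,0,0,-0.325,-0.041,0,0.065,0,0,0,-0.37,-0.047,0,0.065]'

```text
t: 8.45
tool_pos: [0.514, 0.0844, 0.2305]
eef_rot: [0.658, 0.753, -0.0, -0.0]
contact_force: [1.2, -0.1, 0.6]
gripper_width: 0.759
```

Emit:
arm_command --rows '[0,0,0.02,-0.045,-0.006,0,0.065,0,0,0.04,-0.09,-0.012,0,0.065,0,0,0.061,-0.135,-0.017,0,0.065,0,0,0.061,-0.18,-0.023,0,0.065,0,0,0.061,-0.225,-0.029,0,0.065,0,0,0.061,-0.27,-0.034,0,0.065,0,0,0.061,-0.31,-0.04,0,0.065,0,0,0.061,-0.338,-0.043,0,0.065]'

```text
t: 9.25
tool_pos: [0.5169, -0.2568, 0.2301]
eef_rot: [0.681, 0.732, -0.0, -0.001]
contact_force: [0.8, 0.1, -0.7]
gripper_width: 0.759
```

```bash
python3 -c "
from mv import *
from hp import *
did(0,-.37,-.047,0);did(.061,-.338,-.043,0); meas(); print(cur())"
```

```text
t 9.25 pos [ 0.5169 -0.2568  0.2301] psi 1.6431 F [ 0.8  0.1 -0.7] w 64.8 q [-0.61  0.31  0.09  1.35 -0.   -0.68] tilt [ 5.e-04 -1.e-03 -1.e+00]
[ 0.51766017 -0.2543094   0.231       1.645     ]
```

```bash
python3 -c "
from mv import *
from hp import *
save('wrist','w4');save('wrist','w4'); meas(); c=load('w4')
P=cloud(c);h=toH(P)*1000
for z in(.122,.074):
  m=(abs(P[...,2]-z)<.004)&(abs(h[...,0]+35)<75)&(abs(h[...,1]+215)<50); print(z,m.sum(),cv2.minAreaRect(P[m][:,:2].astype(np.float32)*1000),h[m].mean(0))
"
```

```text
t 9.35 pos [ 0.5171 -0.2575  0.2296] psi 1.6411 F [-0.9  0.7 -0.7] w 64.7 q [-0.61  0.31  0.09  1.35 -0.   -0.68] tilt [ 5.0e-04 -1.5e-03 -1.0e+00]
0.122 3646 ((515.5077514648438, -252.37579345703125), (83.81794738769531, 22.02236557006836), 4.384878635406494) [ -43.08389061 -204.78618276]
0.074 1937 ((515.4115600585938, -252.348876953125), (119.1970443725586, 32.08180236816406), 4.306622505187988) [ -65.39444745 -205.58236331]
```

View pics/w4.png

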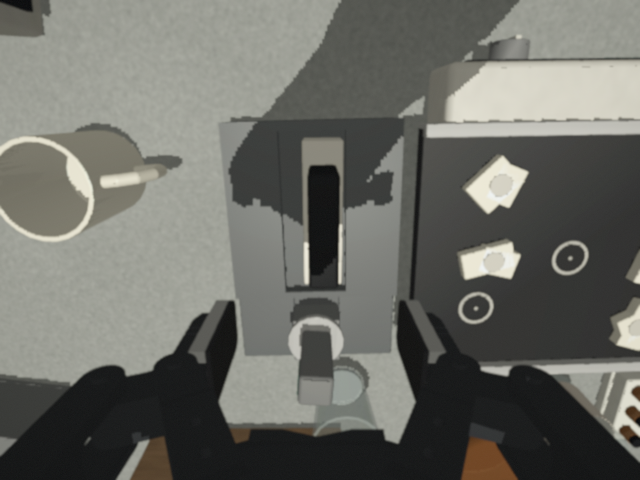

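```bash
cat >> mv.py <<'E'
def sync():
    o=observe(); m=R.from_quat(o['eef_rot']).as_matrix(); json.dump([*map(float,o['tool_pos']),float(np.arctan2(m[1,0],m[0,0]))],open(F,'w'))
E
python3 -c "
from mv import *
sync(); plan((.5155,-.2524,.14,1.647))
"
```

```text
[wz,tx,ty,tz]= [-0.0059, 0.0052, -0.0013, 0.0896]
```

Emit:
arm_command --rows '[0,0,-0.006,0.005,-0.001,0.015,0.05,0,0,-0.006,0.005,-0.001,0.035,0.05,0,0,-0.006,0.005,-0.001,0.055,0.05,0,0,-0.006,0.005,-0.001,0.07,0.05,0,0,-0.006,0.005,-0.001,0.08,0.05,0,0,-0.006,0.005,-0.001,0.085,0.05,0,0,-0.006,0.005,-0.001,0.085,0.05,0,0,-0.006,0.005,-0.001,0.085,0.05]'

```text
t: 10.15
tool_pos: [0.5165, -0.2494, 0.1468]
eef_rot: [0.678, 0.735, 0.0, 0.0]
contact_force: [0.8, -0.2, -0.5]
gripper_width: 0.583
```

```bash
python3 -c "
from mv import *
did(-.006,.005,-.001,.085); meas(); print(cur())
plan((.5155,-.2524,.083,1.647))"
```

```text
t 10.15 pos [ 0.5165 -0.2494  0.1468] psi 1.6509 F [ 0.8 -0.2 -0.5] w 49.8 q [-0.6   0.33 -0.09  1.15 -0.   -0.68] tilt [-5.e-04  6.e-04 -1.e+00]
[ 0.51576882 -0.25262887  0.14462991  1.64706926]
[wz,tx,ty,tz]= [0.0001, 0.0002, -0.0003, 0.0616]
```

```bash
python3 -c "
from mv import *
json.dump([.51766,-.25431,.231,1.645],open(F,'w')); did(-.006,.005,-.001,.085); print(cur())
plan((.5155,-.2524,.083,1.647))"
```

```text
[ 0.51629207 -0.24939789  0.146       1.651     ]
[wz,tx,ty,tz]= [0.004, -0.0029, -0.001, 0.063]
```

Commanded tracking agrees with the measurement: (0.5163,-0.2494) against (0.5165,-0.2494).

Emit:
arm_command --rows '[0,0,0.004,-0.003,-0.001,0.01,0.05,0,0,0.004,-0.003,-0.001,0.025,0.05,0,0,0.004,-0.003,-0.001,0.04,0.05,0,0,0.004,-0.003,-0.001,0.052,0.05,0,0,0.004,-0.003,-0.001,0.06,0.05,0,0,0.004,-0.003,-0.001,0.063,0.05,0,0,0.004,-0.003,-0.001,0.063,0.05,0,0,0.004,-0.003,-0.001,0.063,0.03]'

```text
t: 10.95
tool_pos: [0.5157, -0.2527, 0.0838]
eef_rot: [0.68, 0.733, 0.0, 0.0]
contact_force: [-0.2, 0.1, 0.3]
gripper_width: 0.432
```

Emit:
arm_command --rows '[0,0,0,0,0,0,0.01,0,0,0,0,0,0,0.01,0,0,0,0,0,0,0.01,0,0,0,0,0,0,0.01,0,0,0,0,0,0,0.01,0,0,0,0,0,0,0.01,0,0,0,0,0,0,0.01,0,0,0,0,0,0,0.01]' --squeeze 70

```text
t: 11.75
tool_pos: [0.5156, -0.2526, 0.0836]
eef_rot: [0.68, 0.733, 0.0, 0.0]
contact_force: [0.0, -0.4, 5.7]
gripper_width: 0.249
```

```bash
python3 -c "
from mv import *
did(.004,-.003,-.001,.063); meas(); print(cur())"
```

```text
t 11.75 pos [ 0.5156 -0.2526  0.0836] psi 1.6468 F [ 0.  -0.4  5.7] w 21.3 q [-0.6   0.38 -0.19  1.   -0.   -0.68] tilt [-4.e-04  5.e-04 -1.e+00]
[ 0.51553564 -0.25246837  0.083       1.647     ]
```

```bash
python3 -c "
from mv import *
from hp import *
def g(x,y,z): w=toW([x,y]); return (w[0],w[1],z,YAW+np.pi/2)
plan((.5155,-.2525,.165,1.647),g(-.036,-.118,.165),g(-.036,-.118,.12))"
```

```text
[wz,tx,ty,tz]= [0.0, -0.0, -0.0, -0.082]
[wz,tx,ty,tz]= [-0.0183, 0.0869, 0.003, -0.082]
[wz,tx,ty,tz]= [-0.0183, 0.0869, 0.003, -0.037]
```

Emit:
arm_command --rows '[0,0,0,0,0,-0.01,0.01,0,0,0,0,0,-0.03,0.01,0,0,0,0,0,-0.055,0.01,0,0,0,0,0,-0.08,0.01,0,0,-0.018,0.02,0.001,-0.082,0.01,0,0,-0.018,0.045,0.002,-0.082,0.01,0,0,-0.018,0.07,0.003,-0.082,0.01,0,0,-0.018,0.087,0.003,-0.082,0.01]'

```text
t: 12.55
tool_pos: [0.5111, -0.1633, 0.1648]
eef_rot: [0.673, 0.74, -0.0, -0.001]
contact_force: [0.2, -1.6, -3.0]
gripper_width: 0.246
```

```bash
python3 -c "
from mv import *
from hp import *
did(-.018,.087,.003,-.082); meas(); print(cur()); save('wrist','w5'); c=load('w5')
m=pieces(c)
P=cloud(c);h=toH(P)*1000
for z in (.165+.0384,.165-.0086-.001):
  m=(abs(P[...,2]-z)<.005)&(abs(h[...,0]+36)<75)&(abs(h[...,1]+118)<30); print(z,m.sum(),cv2.minAreaRect(h[m].astype(np.float32)) if m.sum()>5 else 0)
"
```

```text
t 12.55 pos [ 0.5111 -0.1633  0.1648] psi 1.666 F [ 0.2 -1.6 -3. ] w 21.0 q [-0.47  0.26 -0.14  1.17  0.   -0.56] tilt [ 0.0012 -0.0012 -1.    ]
[ 0.51190363 -0.16549246  0.165       1.665     ]
3081 [387. 203.] x -87.0 -43.0 y -90.0 -50.0
2480 [615. 200.] x -86.0 -49.0 y 50.0 87.0
2900 [597. 303.] x -20.0 25.0 y 53.0 95.0
1931 [390. 295.] x -19.0 12.0 y -90.0 -46.0
2240 [571. 377.] x 37.0 85.0 y 49.0 88.0
0.2034 14112 ((-45.73002624511719, -117.44973754882812), (51.56162643432617, 71.3791732788086), 70.64128875732422)
0.1554 4474 ((-37.6967658996582, -113.30326843261719), (119.04930877685547, 32.12445068359375), 0.03446287289261818)
```

View pics/w5.png

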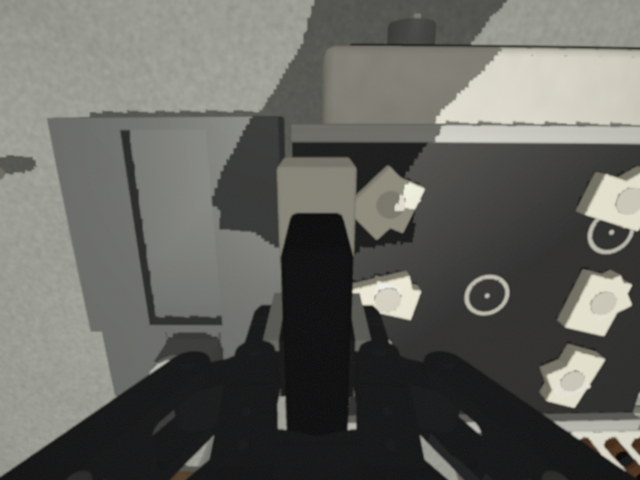

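The scraper hangs behind both right-hand pieces, its end at pixel (317,190), parallel to the heater. I'll lower it, then push +y, which is the tool's +x.

Emit:
arm_command --rows '[0,0,0,-0.002,0.001,0.01,0.01,0,0,0,-0.002,0.001,0.022,0.01,0,0,0,-0.002,0.001,0.032,0.01,0,0,0,-0.002,0.001,0.039,0.01,0,0,0,-0.002,0.001,0.043,0.01,0,0,0,-0.002,0.001,0.045,0.01,0,0,0,-0.002,0.001,0.045,0.01,0,0,0,-0.002,0.001,0.045,0.01]'

```text
t: 13.4
tool_pos: [0.5132, -0.1676, 0.1206]
eef_rot: [0.673, 0.739, 0.0, 0.0]
contact_force: [-0.0, -0.3, -2.1]
gripper_width: 0.246
```

```bash
python3 -c "
from mv import *
did(0,-.002,.001,.045); meas(); print(cur())
from h import *
save('side','s2'); im=cv2.imread('pics/s2.png')[140:320,240:460]; cv2.imwrite('pics/z4.png',cv2.resize(im,None,fx=3,fy=3))"
```

```text
t 13.4 pos [ 0.5132 -0.1676  0.1206] psi 1.6646 F [-0.  -0.3 -2.1] w 21.0 q [-0.47  0.3  -0.21  1.06  0.   -0.56] tilt [-3.e-04  5.e-04 -1.e+00]
[ 0.51308733 -0.16738953  0.12        1.665     ]
```

View pics/z4.png

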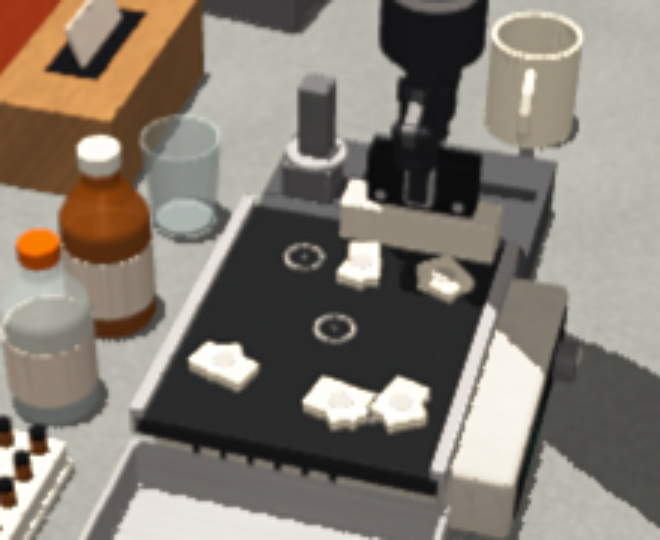

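The scraper is down just above the plate with two pieces in front of it. One left-side piece (338,402) now lies closer to the front one, so it has been knocked aside. I'll push now.

Emit:
arm_command --rows '[0,0,0,0.006,0,0.0005,0.01,0,0,0,0.016,0,0.0005,0.01,0,0,0,0.028,0,0.0005,0.01,0,0,0,0.04,0,0.0005,0.01,0,0,0,0.052,0,0.0005,0.01,0,0,0,0.064,0,0.0005,0.01,0,0,0,0.076,0,0.0005,0.01,0,0,0,0.088,0,0.0005,0.01]'

```text
t: 14.25
tool_pos: [0.5047, -0.0786, 0.1198]
eef_rot: [0.673, 0.74, 0.0, 0.0]
contact_force: [0.7, -1.2, -3.2]
gripper_width: 0.253
```

Emit:
arm_command --rows '[0,0,0,0.012,0,0,0.01,0,0,0,0.024,0,0,0.01,0,0,0,0.036,0,0,0.01,0,0,0,0.048,0,0,0.01,0,0,0,0.06,0,0,0.01,0,0,0,0.072,0,0,0.01,0,0,0,0.084,0,0,0.01,0,0,0,0.092,0,0,0.01]'

```text
t: 15.05
tool_pos: [0.496, 0.0129, 0.1198]
eef_rot: [0.673, 0.74, 0.0, -0.0]
contact_force: [0.3, -1.5, -2.4]
gripper_width: 0.251
```

```bash
python3 -c "
from mv import *
did(0,.088,0,.0005); did(0,.092,0,0);meas(); print(cur())
from h import *
save('side','s3'); im=cv2.imread('pics/s3.png')[140:360,240:460]; cv2.imwrite('pics/z5.png',cv2.resize(im,None,fx=2.7,fy=2.7))"
```

```text
t 15.05 pos [0.496  0.0129 0.1198] psi 1.6653 F [ 0.3 -1.5 -2.4] w 21.4 q [-0.14  0.23 -0.31  1.03  0.   -0.24] tilt [ 1.e-04  1.e-04 -1.e+00]
[0.49615573 0.01181237 0.1195     1.665     ]
```

View pics/z5.png

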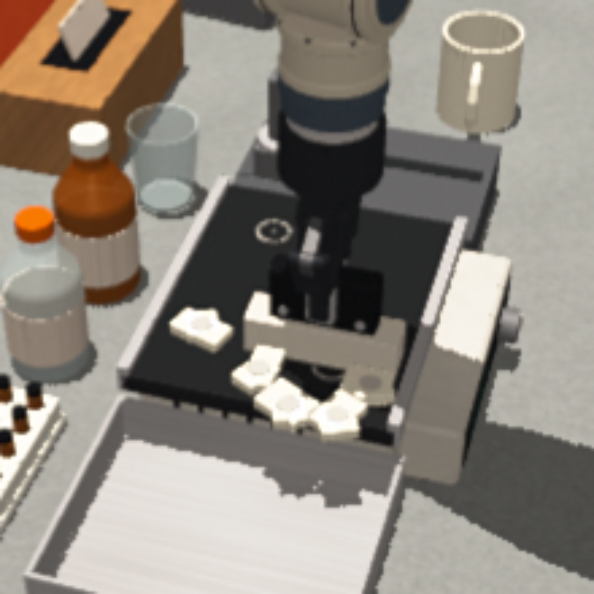

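Four pieces are gathered in front of the scraper at the tray edge, and one is still at (200,325). I'll push on.

Emit:
arm_command --rows '[0,0,0,0.008,0,0,0.01,0,0,0,0.016,0,0,0.01,0,0,0,0.024,0,0,0.01,0,0,0,0.032,0,0,0.01,0,0,0,0.04,0,0,0.01,0,0,0,0.048,0,0,0.01,0,0,0,0.056,0,0,0.01,0,0,0,0.064,0,0,0.01]'

```text
t: 15.9
tool_pos: [0.49, 0.0763, 0.1198]
eef_rot: [0.673, 0.74, 0.0, -0.0]
contact_force: [-1.0, 0.6, -2.1]
gripper_width: 0.248
```

Emit:
arm_command --rows '[0,0,0,0.004,0,0,0.01,0,0,0,0.004,0,0,0.01,0,0,0,0.004,0,0,0.01,0,0,0,0,0,-0.01,0.01,0,0,0,-0.005,0,-0.03,0.01,0,0,0,-0.03,0,-0.05,0.01,0,0,0,-0.06,0,-0.06,0.01,0,0,0,-0.09,0,-0.06,0.01]'

```text
t: 16.7
tool_pos: [0.4995, -0.0156, 0.1823]
eef_rot: [0.673, 0.74, 0.001, 0.002]
contact_force: [0.7, 0.9, -1.8]
gripper_width: 0.25
```

```bash
python3 -c "
from mv import *
did(0,.064,0,0); did(0,-.09,0,-.06);meas(); print(cur())
from hp import *
save('side','s4'); im=cv2.imread('pics/s4.png')[140:360,240:460]; cv2.imwrite('pics/z6.png',cv2.resize(im,None,fx=2.7,fy=2.7))
save('wrist','w6'); pieces(load('w6'))"
```

```text
t 16.7 pos [ 0.4995 -0.0156  0.1823] psi 1.6652 F [ 0.7  0.9 -1.8] w 21.4 q [-0.2   0.19 -0.19  1.18 -0.   -0.29] tilt [-0.0012  0.0034 -1.    ]
[ 0.49860141 -0.01407235  0.1795      1.665     ]
```

View pics/z6.png

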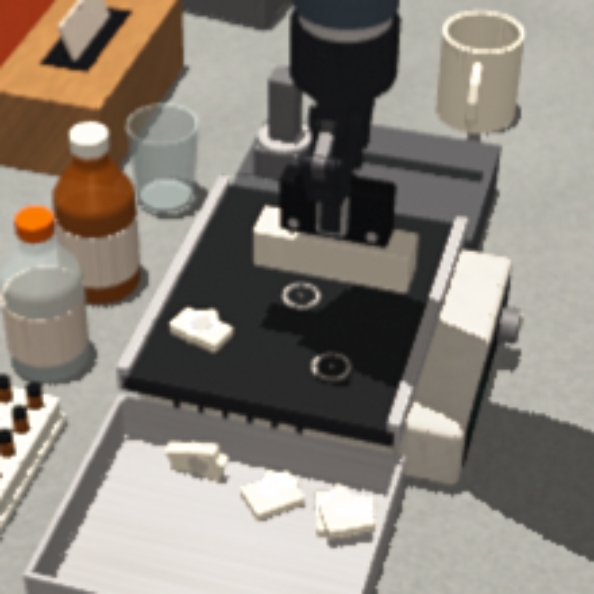

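View pics/w6.png

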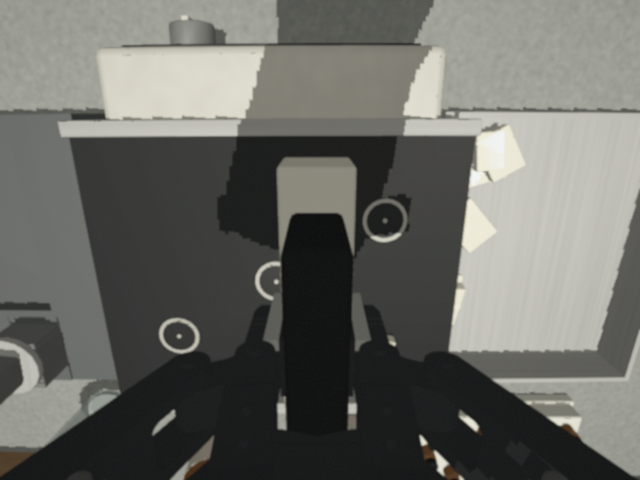

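Four pieces lie in the tray, and one remains on the plate at about (200,327) in the side crop. I'll shift to the far lane and push it over.

Emit:
arm_command --rows '[0,0,0,-0.008,0.02,0,0.01,0,0,0,-0.016,0.045,0,0.01,0,0,0,-0.024,0.065,0,0.01,0,0,0,-0.024,0.072,0.005,0.01,0,0,0,-0.024,0.072,0.02,0.01,0,0,0,-0.024,0.072,0.038,0.01,0,0,0,-0.024,0.072,0.052,0.01,0,0,0,-0.024,0.072,0.06,0.01]'

```text
t: 17.6
tool_pos: [0.5714, -0.0308, 0.1187]
eef_rot: [0.673, 0.74, -0.001, -0.001]
contact_force: [-1.2, -0.4, 4.3]
gripper_width: 0.252
```

Emit:
arm_command --rows '[0,0,0,0,0,0,0.01,0,0,0,0.01,0,0,0.01,0,0,0,0.022,0,0,0.01,0,0,0,0.034,0,0,0.01,0,0,0,0.046,0,0,0.01,0,0,0,0.058,0,0,0.01,0,0,0,0.07,0,0,0.01,0,0,0,0.082,0,0,0.01]'

```text
t: 18.4
tool_pos: [0.5647, 0.0516, 0.1198]
eef_rot: [0.673, 0.74, -0.0, -0.0]
contact_force: [0.4, 0.4, -3.0]
gripper_width: 0.248
```

Emit:
arm_command --rows '[0,0,0,0.012,0,0,0.01,0,0,0,0.024,0,0,0.01,0,0,0,0.034,0,0,0.01,0,0,0,0.034,0,0,0.01,0,0,0,0.034,0,0,0.01,0,0,0,0.032,0,-0.02,0.01,0,0,0,0.02,0,-0.045,0.01,0,0,0,-0.01,0,-0.06,0.01]'

```text
t: 19.2
tool_pos: [0.5661, 0.0409, 0.1815]
eef_rot: [0.672, 0.74, 0.001, 0.0]
contact_force: [-0.0, 0.1, -2.7]
gripper_width: 0.252
```

```bash
python3 -c "
from mv import *
did(0,-.024,.072,.06); did(0,.082,0,0);did(0,-.01,0,-.06);meas(); print(cur())
from hp import *
save('side','s5'); im=cv2.imread('pics/s5.png')[140:360,240:460]; cv2.imwrite('pics/z7.png',cv2.resize(im,None,fx=2.7,fy=2.7))
save('scene','sc5');pieces(load('sc5'))
P=cloud(load('sc5'));h=toH(P);m=(abs(h[...,0])<.11)&(abs(h[...,1]-.215)<.088)&(P[...,2]>.012)&(P[...,2]<.07)
n,l,s,ce=cv2.connectedComponentsWithStats(m.astype(np.uint8))
for i in range(1,n):
  if s[i,4]>8: print(s[i],h[l==i].mean(0).round(3),P[...,2][l==i].max().round(3))
def g(x,y,z): w=toW([x,y]); return (w[0],w[1],z,YAW+np.pi/2)
w=toH([.5155,-.2524]); print('orig scraper H',w)
"
```

```text
t 19.2 pos [0.5661 0.0409 0.1815] psi 1.6668 F [-0.   0.1 -2.7] w 21.5 q [-0.08  0.31 -0.04  1.22  0.   -0.17] tilt [ 1.0e-04  1.6e-03 -1.0e+00]
[0.56576708 0.04048746 0.1795     1.665     ]
[366 185  23  22 255] [-0.079  0.167] 0.033
[364 210  20  16 120] [-0.02   0.158] 0.017
[365 228   6  19  86] [0.046 0.148] 0.038
[374 245  16  16 107] [0.078 0.184] 0.039
orig scraper H [-0.04060431 -0.2047823 ]
```

View pics/z7.png

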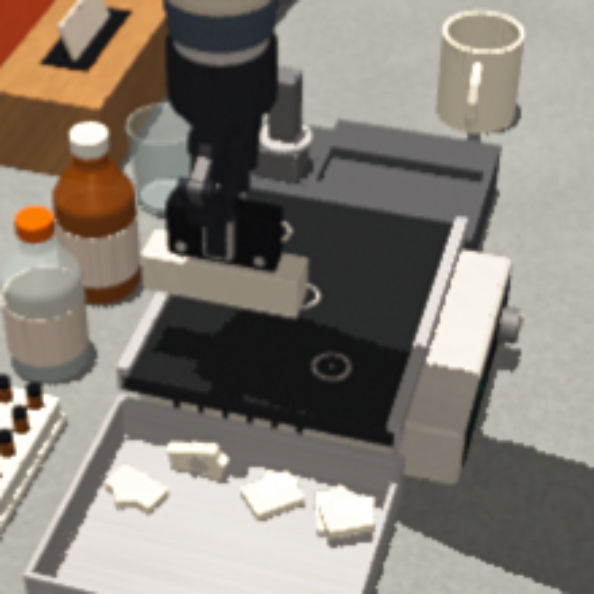

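All five pieces are in the tray (one pair stacked at (345,510), all under 40 mm) and the plate is clear. Next I'll measure the bay and return the scraper.

```bash
python3 -c "
from mv import *
from hp import *
for n in('sc5','s5','w5'):
  P=cloud(load(n));h=toH(P)*1000;z=P[...,2]
  m=(abs(z-.040)<.004)&(h[...,0]>-120)&(h[...,0]<45)&(abs(h[...,1]+215)<45)
  q=h[m]; print(n,len(q), np.percentile(q,[1,99],axis=0).round(1) if len(q) else '')
def g(x,y,z): w=toW([x,y]); return (w[0],w[1],z,YAW+np.pi/2)
plan(g(-.035,-.214,.1795),g(-.035,-.214,.0845))
"
```

```text
sc5 956 [[-107.8 -244.8]
 [  43.  -182.7]]
s5 606 [[-116.2 -248.4]
 [  36.3 -201.7]]
w5 13869 [[-105.5 -241.2]
 [  36.4 -189. ]]
[wz,tx,ty,tz]= [-0.0003, -0.2961, -0.072, 0.0]
[wz,tx,ty,tz]= [-0.0003, -0.2961, -0.072, 0.095]
```

Emit:
arm_command --rows '[0,0,0,-0.025,-0.006,0,0.01,0,0,0,-0.06,-0.015,0,0.01,0,0,0,-0.1,-0.025,0,0.01,0,0,0,-0.14,-0.035,0,0.01,0,0,0,-0.18,-0.045,0,0.01,0,0,0,-0.22,-0.055,0,0.01,0,0,0,-0.26,-0.065,0,0.01,0,0,0,-0.296,-0.071,0,0.01]'

```text
t: 20.1
tool_pos: [0.5219, -0.2629, 0.1794]
eef_rot: [0.674, 0.739, -0.0, -0.0]
contact_force: [1.2, 0.1, -2.3]
gripper_width: 0.248
```

Emit:
arm_command --rows '[0,0,0,0,0,0,0.01,0,0,0,0,0,0.005,0.01,0,0,0,0,0,0.02,0.01,0,0,0,0,0,0.035,0.01,0,0,0,0,0,0.048,0.01,0,0,0,0,0,0.058,0.01,0,0,0,0,0,0.065,0.01,0,0,0,0,0,0.07,0.01]'

```text
t: 20.9
tool_pos: [0.5229, -0.2603, 0.1093]
eef_rot: [0.673, 0.74, 0.0, -0.0]
contact_force: [0.1, -0.2, -2.7]
gripper_width: 0.252
```

```bash
python3 -c "
from mv import *
did(0,-.296,-.071,0); did(0,0,0,.07);meas(); print(cur())
from hp import *
print(toH(cur()[:2]))
save('wrist','w7')
P=cloud(load('w7'));h=toH(P)*1000
m=(abs(P[...,2]-.1005)<.004)&(abs(h[...,0]+35)<75)&(abs(h[...,1]+215)<50); print(m.sum(),cv2.minAreaRect(h[m].astype(np.float32)))
"
```

```text
t 20.9 pos [ 0.5229 -0.2603  0.1093] psi 1.6654 F [ 0.1 -0.2 -2.7] w 21.6 q [-0.61  0.38 -0.13  1.07  0.   -0.7 ] tilt [ 3.e-04 -2.e-04 -1.e+00]
[ 0.52292495 -0.26087868  0.1095      1.665     ]
[-0.03401253 -0.21392376]
4427 ((-35.65728759765625, -212.651123046875), (118.03417205810547, 32.1781005859375), 0.04011346027255058)
```

View pics/w7.png

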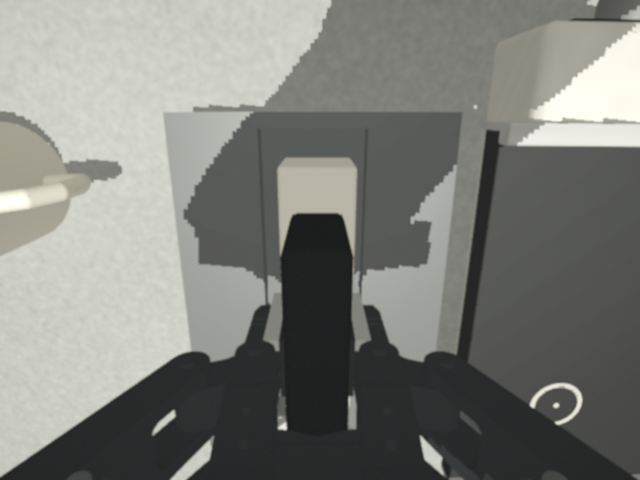

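The scraper is centred over the recess, which runs from column 262 to 365. I'll lower it and release.

Emit:
arm_command --rows '[0,0,0,0,0,0.01,0.01,0,0,0,0,0,0.018,0.01,0,0,0,0,0,0.023,0.01,0,0,0,0,0,0.0255,0.01,0,0,0,0,0,0.026,0.01,0,0,0,0,0,0.026,0.03,0,0,0,0,0,0.026,0.05,0,0,0,0,0,0.026,0.05]'

```text
t: 21.75
tool_pos: [0.5231, -0.261, 0.0842]
eef_rot: [0.673, 0.74, 0.0, 0.0]
contact_force: [0.9, 0.6, -0.5]
gripper_width: 0.585
```

Emit:
arm_command --rows '[0,0,0,0,0,0,0.05,0,0,0,0,0,-0.01,0.05,0,0,0,0,0,-0.03,0.05,0,0,0,0,0,-0.055,0.05,0,0,0,0,0,-0.08,0.05,0,0,0,0,0,-0.105,0.05,0,0,0,0,0,-0.13,0.05,0,0,0,0,0,-0.146,0.05]'

```text
t: 22.55
tool_pos: [0.5232, -0.261, 0.2327]
eef_rot: [0.673, 0.74, 0.0, 0.001]
contact_force: [-0.0, -0.6, -0.0]
gripper_width: 0.589
```

```bash
python3 -c "
from mv import *
did(0,0,0,.026); did(0,0,0,-.146);meas(); print(cur())
from hp import *
save('wrist','w8');c=load('w8')
P=cloud(c);h=toH(P)*1000
m=(abs(P[...,2]-.074)<.004)&(abs(h[...,0]+35)<75)&(abs(h[...,1]+215)<50); print('scr',m.sum(),cv2.minAreaRect(h[m].astype(np.float32)))
m=(abs(P[...,2]-.142)<.006)&(abs(h[...,0]-78)<40)&(abs(h[...,1]+215)<40); print('probe',m.sum(),cv2.minAreaRect(P[m][:,:2].astype(np.float32)*1000),h[m].mean(0),P[...,2][m].mean())
"
```

```text
t 22.55 pos [ 0.5232 -0.261   0.2327] psi 1.6649 F [-0.  -0.6 -0. ] w 50.3 q [-0.61  0.32  0.11  1.36 -0.   -0.7 ] tilt [-0.0018  0.0021 -1.    ]
[ 0.52292495 -0.26087868  0.2295      1.665     ]
scr 1881 ((-33.0522575378418, -213.96127319335938), (120.22602844238281, 32.04154968261719), 0.012461258098483086)
probe 1218 ((631.4867553710938, -253.2094268798828), (27.917583465576172, 26.8819580078125), 0.416548490524292) [  72.22306542 -216.33375779] 0.14354210649667082
```

View pics/w8.png

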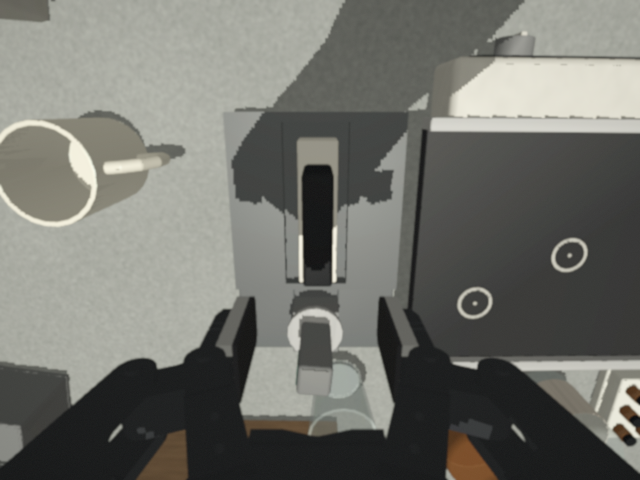

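```bash
python3 -c "
from mv import *
from hp import *
c=load('w8');P=cloud(c);h=toH(P)*1000
m=(abs(P[...,2]-.1425)<.0022)&(abs(h[...,0]-78)<40)&(abs(h[...,1]+215)<40); q=P[m][:,:2].astype(np.float32)*1000
print(m.sum(),cv2.minAreaRect(q), cv2.minAreaRect(h[m].astype(np.float32)))
c=load('sc5');P=cloud(c);h=toH(P)*1000
m=(abs(P[...,2]-.1425)<.003)&(abs(h[...,0]-78)<40)&(abs(h[...,1]+215)<40); print(m.sum(),cv2.minAreaRect(h[m].astype(np.float32)))
def g(x,y,z): w=toW([x,y]); return (w[0],w[1],z,YAW+np.pi/2)
plan(g(.077,-.2155,.2))
"
```

```text
666 ((631.482421875, -252.80345153808594), (27.90913200378418, 26.079931259155273), 0.4821949303150177) ((74.822509765625, -216.12799072265625), (26.079919815063477, 27.90907859802246), 85.06783294677734)
92 ((76.59293365478516, -215.58518981933594), (24.52696418762207, 26.137943267822266), 88.10114288330078)
[wz,tx,ty,tz]= [-0.0003, -0.0015, 0.111, 0.0295]
```

```bash
python3 -c "
from mv import *
from hp import *
w=toW([.0757,-.216]);print(w)
plan((w[0],w[1],.185,1.579))
"
```

```text
[ 0.63234387 -0.25259324]
[wz,tx,ty,tz]= [0.086, -0.002, 0.1097, 0.0445]
```

Emit:
arm_command --rows '[0,0,0.02,0,0.01,0,0.06,0,0,0.05,0,0.03,0,0.06,0,0,0.086,-0.001,0.055,0,0.06,0,0,0.086,-0.002,0.08,0,0.06,0,0,0.086,-0.002,0.1,0.01,0.06,0,0,0.086,-0.002,0.11,0.025,0.06,0,0,0.086,-0.002,0.11,0.038,0.06,0,0,0.086,-0.002,0.11,0.0445,0.06]'

```text
t: 23.4
tool_pos: [0.6319, -0.2521, 0.1829]
eef_rot: [0.704, 0.71, -0.0, -0.001]
contact_force: [0.5, 0.1, 0.5]
gripper_width: 0.704
```

```bash
python3 -c "
from mv import *
from hp import *
did(.086,-.002,.11,.0445); save('wrist','w9'); meas(); print(cur())
c=load('w9');P=cloud(c);h=toH(P)*1000
m=(abs(P[...,2]-.1425)<.003)&(abs(h[...,0]-78)<40)&(abs(h[...,1]+215)<40); q=P[m][:,:2].astype(np.float32)*1000
print(m.sum(),cv2.minAreaRect(q))
"
```

```text
t 23.45 pos [ 0.6316 -0.2521  0.1827] psi 1.5788 F [ 0.4  0.7 -0.1] w 60.0 q [-0.5   0.5   0.28  1.35 -0.   -0.51] tilt [ 0.0016 -0.0031 -1.    ]
[ 0.63262535 -0.25252273  0.185       1.579     ]
2143 ((630.6718139648438, -252.41366577148438), (25.8363094329834, 25.77750015258789), 0.808867335319519)
```

View pics/w9.png

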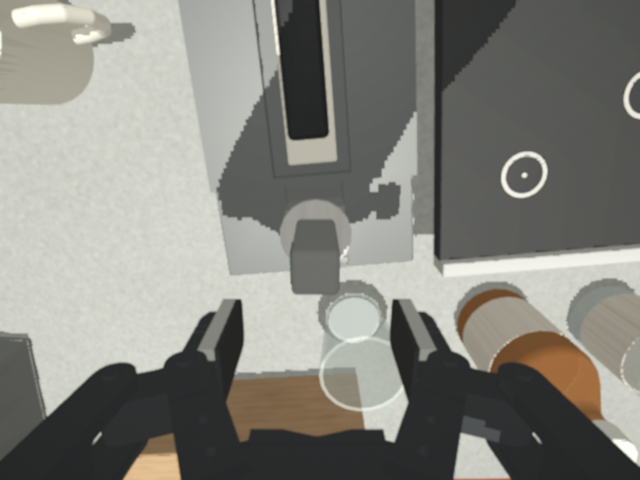

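The handle is at (315,270), square to the jaws and between them. I'll descend and grip it.

Emit:
arm_command --rows '[0,0,0,0,-0.001,0.01,0.06,0,0,0,0,-0.0015,0.025,0.06,0,0,0,0,-0.0015,0.04,0.06,0,0,0,0,-0.0015,0.055,0.06,0,0,0,0,-0.0015,0.068,0.06,0,0,0,0,-0.0015,0.078,0.06,0,0,0,0,-0.0015,0.084,0.06,0,0,0,0,-0.0015,0.085,0.06]'

```text
t: 24.25
tool_pos: [0.6308, -0.2525, 0.0997]
eef_rot: [0.704, 0.71, -0.0, -0.0]
contact_force: [-0.6, 0.1, -0.6]
gripper_width: 0.7
```

Emit:
arm_command --rows '[0,0,0,0,0,0,0.03,0,0,0,0,0,0,0.01,0,0,0,0,0,0,0.01,0,0,0,0,0,0,0.01,0,0,0,0,0,0,0.01,0,0,0,0,0,0,0.01,0,0,0,0,0,0,0.01,0,0,0,0,0,0,0.01]' --squeeze 60

```text
t: 25.05
tool_pos: [0.6314, -0.2528, 0.101]
eef_rot: [0.704, 0.71, 0.0, 0.001]
contact_force: [0.5, -0.7, 6.9]
gripper_width: 0.296
```

```bash
python3 -c "
from mv import *
from hp import *
did(0,0,-.0015,.085); meas(); print(cur(),toH(cur()[:2]))
"
```

```text
t 25.05 pos [ 0.6314 -0.2528  0.101 ] psi 1.5788 F [ 0.5 -0.7  6.9] w 25.3 q [-0.5   0.53  0.12  1.16 -0.   -0.51] tilt [-7.0e-04  1.2e-03 -1.0e+00]
[ 0.6311254  -0.25253503  0.1         1.579     ] [ 0.07449245 -0.21582707]
```

Emit:
arm_command --rows '[0,0,0,0,0,-0.006,0.01,0,0,0,0,0,-0.02,0.01,0,0,0,0,0,-0.035,0.01,0,0,0,0,0,-0.05,0.01,0,0,0,0,0,-0.065,0.01,0,0,0,0,0,-0.08,0.01,0,0,0,0,0,-0.095,0.01,0,0,0,0,0,-0.1,0.01]'

```text
t: 25.85
tool_pos: [0.6313, -0.2526, 0.2018]
eef_rot: [0.704, 0.71, 0.0, 0.001]
contact_force: [0.2, -1.1, -1.6]
gripper_width: 0.297
```

```bash
cat > rings.py <<'E'
from hp import *
def rings(n):
    c=load(n); g=cv2.cvtColor(c['p'],cv2.COLOR_RGB2GRAY)
    for nm,mk in (('L',(-.045,.075)),('M',(0,0)),('R',(.045,-.075))):
        uv=proj(c,[*toW(mk),.075])[0]; 
        if not(25<uv[0]<615 and 25<uv[1]<455): continue
        # unwrap heater-frame patch: sample plane points
        s=np.arange(-25,25.01,.5)/1000; X,Y=np.meshgrid(s,s,indexing='ij'); pw=toW(np.stack([X.ravel()+mk[0],Y.ravel()+mk[1]],1)); q=proj(c,np.c_[pw,np.full(len(pw),.075)]).astype(np.float32)
        im=cv2.remap(g,q[:,0].reshape(X.shape),q[:,1].reshape(X.shape),cv2.INTER_LINEAR)
        bg=cv2.medianBlur(im,41) ; m=((im.astype(int)-bg)>25).astype(np.uint8)
        k,l,st,ce=cv2.connectedComponentsWithStats(m); i=1+np.argmax(st[1:,4]) if k>1 else 0
        if not i: continue
        pts=np.argwhere(l==i).astype(np.float32); e=cv2.fitEllipse(pts); (cx,cy),r=cv2.minEnclosingCircle(pts)
        print(n,nm,'off mm x,y',((cx-50)/2,(cy-50)/2),'r',r/2,'ell',((e[0][0]-50)/2,(e[0][1]-50)/2),'w',toW([mk[0]+(cx-50)/2000,mk[1]+(cy-50)/2000]).round(4))
E
python3 -c "
from rings import *
from mv import *
did(0,0,0,-.1); meas(); print(cur()); save('wrist','w10')
for n in('w4','w5','w6','w8','w9','w10','wrist0','sc5','s5','sc2','w2'): rings(n)
"
```

```text
t 25.85 pos [ 0.6313 -0.2526  0.2018] psi 1.5788 F [ 0.2 -1.1 -1.6] w 25.3 q [-0.5   0.49  0.31  1.39  0.   -0.51] tilt [-7.0e-04  1.4e-03 -1.0e+00]
[ 0.6311254  -0.25253503  0.2         1.579     ]
w4 M off mm x,y (0.5461158752441406, 3.463592529296875) r 16.41572380065918 ell (0.4997730255126953, 3.434865951538086) w [ 0.5368 -0.0412]
w4 R off mm x,y (0.7202968597412109, 3.1493396759033203) r 16.542221069335938 ell (0.6986331939697266, 3.123758316040039) w [ 0.5889 -0.1119]
w5 L off mm x,y (-6.42431640625, -1.87701416015625) r 23.998132705688477 ell (-5.7149200439453125, 0.6956501007080078) w [0.4785 0.0232]
w5 M off mm x,y (0.15146255493164062, 2.6699390411376953) r 16.177658081054688 ell (0.16231536865234375, 2.658365249633789) w [ 0.5365 -0.042 ]
w5 R off mm x,y (-9.700704574584961, -7.841548919677734) r 9.349029541015625 ell (-10.295534133911133, -6.623374938964844) w [ 0.5796 -0.1238]
w6 L off mm x,y (-0.17609786987304688, 2.184469223022461) r 15.904338836669922 ell (-0.3428173065185547, 2.1630992889404297) w [0.4843 0.0279]
w6 M off mm x,y (-0.7727279663085938, 1.380681991577
[... 1963 characters left out ...]
0488, -1.7800331115722656) w [ 0.5777 -0.1177]
sc2 L off mm x,y (22.121952056884766, -12.237804412841797) r 5.564371109008789 ell (21.895118713378906, -11.688563346862793) w [0.5079 0.0156]
sc2 M off mm x,y (2.25, 7.5) r 12.311121940612793 ell (2.2977542877197266, 7.356182098388672) w [ 0.5381 -0.037 ]
sc2 R off mm x,y (4.5, -3.25) r 13.704519271850586 ell (3.152772903442383, -2.8558216094970703) w [ 0.5933 -0.1179]
w2 L off mm x,y (2.5076141357421875, 0.7385787963867188) r 15.93714427947998 ell (3.797740936279297, 0.5283718109130859) w [0.4872 0.0267]
w2 R off mm x,y (3.8782615661621094, -1.5543479919433594) r 16.5762996673584 ell (3.660085678100586, -1.7880382537841797) w [ 0.5925 -0.1163]
```

View pics/w10.png

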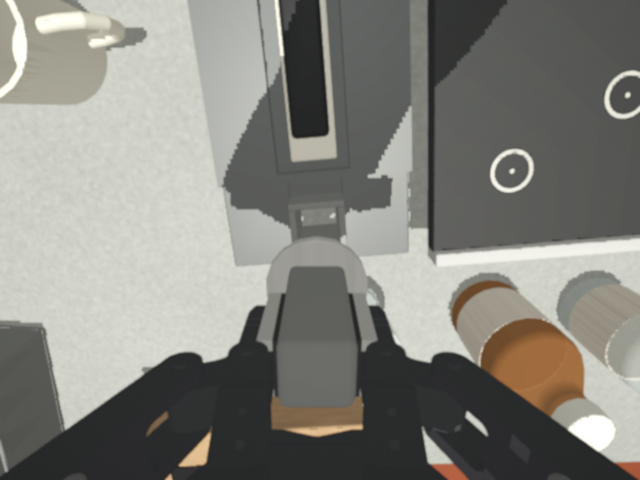

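```bash
sed -i 's/^H0=.*/H0=np.array([.5368,-.0440]); YAW=.0945/' hp.py; python3 -c "
from mv import *
from hp import *
for m in((-.045,.075),(0,0),(.045,-.075)):
  w=toW(m); print(w); plan((w[0],w[1],.18,1.579))
"
```

```text
[0.48492383 0.02641919]
[wz,tx,ty,tz]= [0.0, 0.2801, -0.1439, 0.02]
[ 0.5368 -0.044 ]
[wz,tx,ty,tz]= [0.0, 0.2093, -0.0926, 0.02]
[ 0.58867617 -0.11441919]
[wz,tx,ty,tz]= [0.0, 0.1385, -0.0413, 0.02]
```

Emit:
arm_command --rows '[0,0,0,0.02,-0.01,0,0.01,0,0,0,0.055,-0.028,0,0.01,0,0,0,0.095,-0.049,0,0.01,0,0,0,0.135,-0.069,0,0.01,0,0,0,0.175,-0.09,0,0.01,0,0,0,0.215,-0.11,0.005,0.01,0,0,0,0.255,-0.131,0.012,0.01,0,0,0,0.28,-0.144,0.02,0.01]'

```text
t: 26.7
tool_pos: [0.4826, 0.0285, 0.1797]
eef_rot: [0.704, 0.71, -0.0, -0.001]
contact_force: [0.3, -0.1, -1.4]
gripper_width: 0.295
```

Emit:
arm_command --rows '[0,0,0,0,0,0,0.01,0,0,0,0,0,0,0.01,0,0,0,0,0,0,0.01,0,0,0,0,0,0.003,0.01,0,0,0,0,0,0.006,0.01,0,0,0,0,0,0.009,0.01,0,0,0,0,0,0.011,0.01,0,0,0,0,0,0.012,0.01]'

```text
t: 27.5
tool_pos: [0.4848, 0.0261, 0.1679]
eef_rot: [0.704, 0.71, -0.0, -0.0]
contact_force: [0.2, -1.2, -2.2]
gripper_width: 0.295
```

```bash
python3 -c "
from mv import *
from hp import *
did(0,.28,-.144,.02);did(0,0,0,.012); meas(); print(cur())
save('side','s6'); im=cv2.imread('pics/s6.png')[140:360,240:460]; cv2.imwrite('pics/z8.png',cv2.resize(im,None,fx=2.7,fy=2.7))
save('wrist','w11')
"
```

```text
t 27.5 pos [0.4848 0.0261 0.1679] psi 1.5785 F [ 0.2 -1.2 -2.2] w 25.2 q [-0.12  0.18 -0.25  1.14 -0.   -0.13] tilt [ 1.e-04 -5.e-04 -1.e+00]
[0.48483324 0.02627423 0.168      1.579     ]
```

View pics/z8.png

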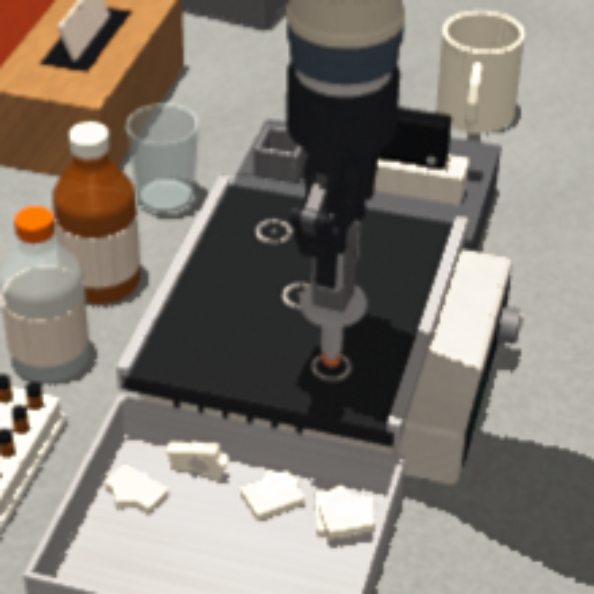

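View pics/w11.png

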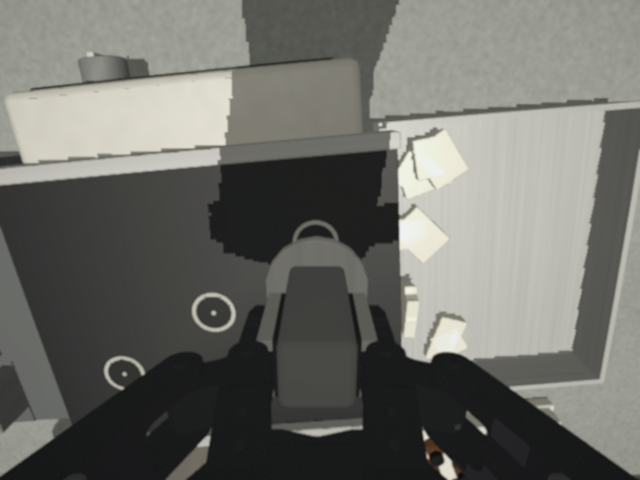

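The foot is above the left ring, at (331,358) against the ring at (332,367). I'll press it down about 3 mm.

Emit:
arm_command --rows '[0,0,0,0,0,0.002,0.01,0,0,0,0,0,0.004,0.01,0,0,0,0,0,0.006,0.01,0,0,0,0,0,0.008,0.01,0,0,0,0,0,0.009,0.01,0,0,0,0,0,0.01,0.01,0,0,0,0,0,0.0105,0.01,0,0,0,0,0,0.0105,0.01]'

```text
t: 28.4
tool_pos: [0.4849, 0.0263, 0.1578]
eef_rot: [0.704, 0.71, 0.0, 0.0]
contact_force: [0.1, -0.9, 1.1]
gripper_width: 0.295
```

Emit:
arm_command --rows '[0,0,0,0,0,0,0.01,0,0,0,0,0,0,0.01,0,0,0,0,0,0,0.01,0,0,0,0,0,0,0.01,0,0,0,0,0,0,0.01,0,0,0,0,0,0,0.01,0,0,0,0,0,0,0.01,0,0,0,0,0,0,0.01]'

```text
t: 29.2
tool_pos: [0.4848, 0.0263, 0.1578]
eef_rot: [0.704, 0.71, 0.0, -0.0]
contact_force: [-0.2, 0.7, 1.5]
gripper_width: 0.295
```

```bash
python3 -c "
from mv import *
from hp import *
did(0,0,0,.0105); meas(); print(cur())
save('side','s7'); im=cv2.imread('pics/s7.png')[200:300,310:410]; cv2.imwrite('pics/z9.png',cv2.resize(im,None,fx=5,fy=5))
for i in range(6): save('wrist','tmp'); print(observe()['contact_force'].round(2))
"
```

```text
t 29.2 pos [0.4848 0.0263 0.1578] psi 1.5788 F [-0.2  0.7  1.5] w 25.2 q [-0.12  0.18 -0.27  1.12  0.   -0.13] tilt [ 0. -0. -1.]
[0.48483324 0.02627423 0.1575     1.579     ]
[-1.12  1.15  0.56]
[-0.6   1.06  0.61]
[-0.08  1.02  0.12]
[0.79 0.66 1.45]
[-0.47  0.52  1.15]
[-0.28  1.16  0.66]
```

View pics/z9.png

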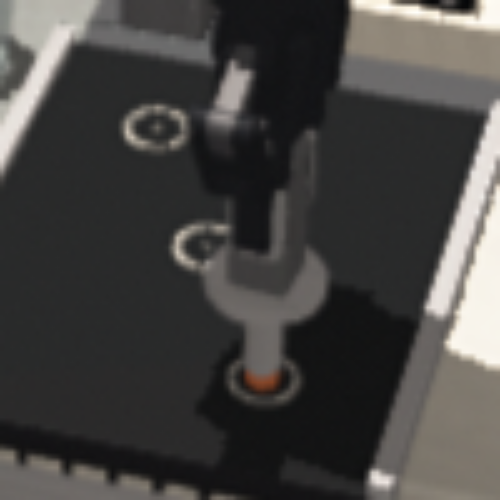

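The foot is pressed inside the left ring, with about 2.8 N of extra upward force. I'll hold, then lift and move to the middle mark.

Emit:
arm_command --rows '[0,0,0,0,0,0,0.01,0,0,0,0,0,0,0.01,0,0,0,0,0,0,0.01,0,0,0,0,0,0,0.01,0,0,0,0,0,0,0.01,0,0,0,0,0,0,0.01,0,0,0,0,0,0,0.01,0,0,0,0,0,0,0.01]'

```text
t: 30.35
tool_pos: [0.4848, 0.0263, 0.1578]
eef_rot: [0.704, 0.71, 0.0, 0.0]
contact_force: [0.4, 0.7, -0.4]
gripper_width: 0.296
```

Emit:
arm_command --rows '[0,0,0,0,0,-0.006,0.01,0,0,0,0,0,-0.016,0.01,0,0,0,-0.01,0.007,-0.022,0.01,0,0,0,-0.03,0.022,-0.022,0.01,0,0,0,-0.05,0.036,-0.022,0.01,0,0,0,-0.065,0.047,-0.022,0.01,0,0,0,-0.071,0.051,-0.022,0.01,0,0,0,-0.071,0.051,-0.02,0.01]'

```text
t: 31.15
tool_pos: [0.5369, -0.0452, 0.1776]
eef_rot: [0.705, 0.709, -0.0, -0.0]
contact_force: [-0.5, 0.7, -0.7]
gripper_width: 0.296
```

Emit:
arm_command --rows '[0,0,0,0,0,0.003,0.01,0,0,0,0,0,0.007,0.01,0,0,0,0,0,0.011,0.01,0,0,0,0,0,0.014,0.01,0,0,0,0,0,0.016,0.01,0,0,0,0,0,0.018,0.01,0,0,0,0,0,0.019,0.01,0,0,0,0,0,0.02,0.01]'

```text
t: 31.95
tool_pos: [0.5364, -0.0442, 0.1579]
eef_rot: [0.704, 0.71, 0.0, -0.0]
contact_force: [-0.4, 0.9, 1.2]
gripper_width: 0.298
```

Emit:
arm_command --rows '[0,0,0,0,0,0,0.01,0,0,0,0,0,0,0.01,0,0,0,0,0,0,0.01,0,0,0,0,0,0,0.01,0,0,0,0,0,0,0.01,0,0,0,0,0,0,0.01,0,0,0,0,0,0,0.01,0,0,0,0,0,0,0.01]'

```text
t: 32.75
tool_pos: [0.5364, -0.0443, 0.1578]
eef_rot: [0.704, 0.71, 0.0, 0.0]
contact_force: [-0.8, 2.3, 1.9]
gripper_width: 0.3
```

```bash
python3 -c "
from mv import *
from hp import *
did(0,-.071,.051,-.02); did(0,0,0,.02); meas(); print(cur())
save('side','s8'); im=cv2.imread('pics/s8.png')[200:300,310:410]; cv2.imwrite('pics/z10.png',cv2.resize(im,None,fx=5,fy=5))
"
```

```text
t 32.75 pos [ 0.5364 -0.0443  0.1578] psi 1.5788 F [-0.8  2.3  1.9] w 25.6 q [-0.24  0.27 -0.15  1.15  0.   -0.25] tilt [ 0.  0. -1.]
[ 0.53641398 -0.044305    0.1575      1.579     ]
```

View pics/z10.png

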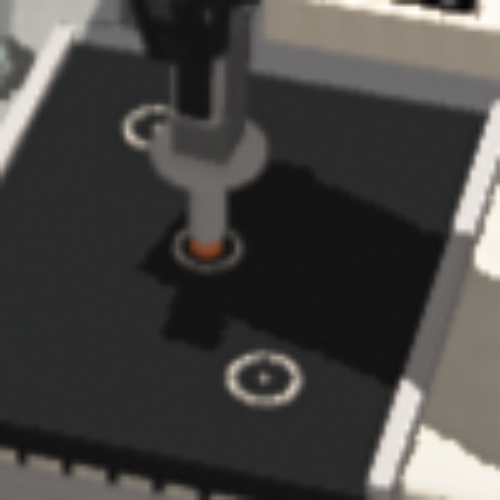

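The foot sits inside the middle ring at (207,247). I'll finish this dwell and average the force readings pressed and lifted to confirm the press.

```bash
python3 -c "
from h import *
f=[]
for i in range(10): eyes.grab_frame('side'); f.append(observe()['contact_force'])
print(np.mean(f,0),np.std(f,0))
"
```

```text
[-0.34707132  1.30985135  1.21787992] [0.37240713 0.43159849 0.42477158]
```

Emit:
arm_command --rows '[0,0,0,0,0,0,0.01,0,0,0,0,0,0,0.01,0,0,0,0,0,0,0.01,0,0,0,0,0,0,0.01,0,0,0,0,0,0,0.01,0,0,0,0,0,0,0.01,0,0,0,0,0,0,0.01,0,0,0,0,0,0,0.01]'

```text
t: 34.1
tool_pos: [0.5364, -0.0443, 0.1578]
eef_rot: [0.704, 0.71, 0.0, -0.0]
contact_force: [-0.8, 1.4, 0.8]
gripper_width: 0.302
```

Emit:
arm_command --rows '[0,0,0,0,0,-0.006,0.01,0,0,0,0,0,-0.016,0.01,0,0,0,-0.01,0.007,-0.022,0.01,0,0,0,-0.03,0.022,-0.022,0.01,0,0,0,-0.05,0.036,-0.022,0.01,0,0,0,-0.065,0.047,-0.022,0.01,0,0,0,-0.071,0.051,-0.022,0.01,0,0,0,-0.071,0.051,-0.02,0.01]'

```text
t: 34.9
tool_pos: [0.5885, -0.1161, 0.1777]
eef_rot: [0.705, 0.709, -0.0, 0.0]
contact_force: [-0.8, -0.9, -1.5]
gripper_width: 0.297
```

```bash
python3 -c "
from h import *
from mv import *
did(0,-.071,.051,-.02)
f=[]
for i in range(10): eyes.grab_frame('side'); f.append(observe()['contact_force'])
print(np.mean(f,0),np.std(f,0)); meas(); print(cur())
"
```

```text
[-0.01302138  0.06037949 -1.2583091 ] [0.53921283 0.63778984 0.31754157]
t 35.4 pos [ 0.5879 -0.1146  0.178 ] psi 1.5792 F [-0.4 -1.1 -1.5] w 25.5 q [-0.33  0.36  0.03  1.24  0.   -0.34] tilt [-1.e-04  2.e-04 -1.e+00]
[ 0.58799472 -0.11488423  0.1775      1.579     ]
```

The press force at the middle mark was about 2.5 N, which is about 4 mm of foot travel. Next the right mark.

Emit:
arm_command --rows '[0,0,0,0.0005,0.0005,0.003,0.01,0,0,0,0.0005,0.0005,0.007,0.01,0,0,0,0.0005,0.0005,0.011,0.01,0,0,0,0.0005,0.0005,0.014,0.01,0,0,0,0.0005,0.0005,0.016,0.01,0,0,0,0.0005,0.0005,0.018,0.01,0,0,0,0.0005,0.0005,0.019,0.01,0,0,0,0.0005,0.0005,0.02,0.01]'

```text
t: 36.2
tool_pos: [0.5884, -0.1144, 0.1579]
eef_rot: [0.704, 0.71, 0.0, 0.0]
contact_force: [-0.6, 1.1, 0.6]
gripper_width: 0.297
```

Emit:
arm_command --rows '[0,0,0,0,0,0,0.01,0,0,0,0,0,0,0.01,0,0,0,0,0,0,0.01,0,0,0,0,0,0,0.01,0,0,0,0,0,0,0.01,0,0,0,0,0,0,0.01,0,0,0,0,0,0,0.01,0,0,0,0,0,0,0.01]'

```text
t: 37.0
tool_pos: [0.5884, -0.1144, 0.1578]
eef_rot: [0.704, 0.71, -0.0, -0.0]
contact_force: [-1.7, 0.2, 1.4]
gripper_width: 0.299
```

```bash
python3 -c "
from mv import *
from hp import *
did(0,.0005,.0005,.02); meas(); print(cur())
save('side','s9'); im=cv2.imread('pics/s9.png')[180:280,310:410]; cv2.imwrite('pics/z11.png',cv2.resize(im,None,fx=5,fy=5))
f=[]
for i in range(8): eyes.grab_frame('side'); f.append(observe()['contact_force'])
print(np.mean(f,0))
"
```

```text
t 37.0 pos [ 0.5884 -0.1144  0.1578] psi 1.5788 F [-1.7  0.2  1.4] w 25.6 q [-0.33  0.37 -0.    1.2  -0.   -0.34] tilt [ 0.e+00 -1.e-04 -1.e+00]
[ 0.5884906  -0.11438014  0.1575      1.579     ]
[-1.75916019  0.18034753  1.16231912]
```

View pics/z11.png

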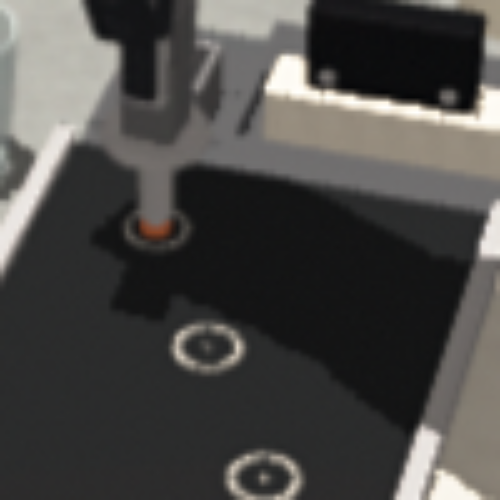

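Emit:
arm_command --rows '[0,0,0,0,0,0,0.01,0,0,0,0,0,0,0.01,0,0,0,0,0,0,0.01,0,0,0,0,0,0,0.01,0,0,0,0,0,0,0.01,0,0,0,0,0,0,0.01,0,0,0,0,0,0,0.01,0,0,0,0,0,0,0.01]'

```text
t: 38.25
tool_pos: [0.5885, -0.1144, 0.1578]
eef_rot: [0.704, 0.71, -0.0, -0.0]
contact_force: [-1.8, 0.9, 2.0]
gripper_width: 0.297
```

All three marks have been pressed. I'll lift the probe and carry it back to the holster.

```bash
python3 -c "
from mv import *
from hp import *
print(toW([.078,-.215])); print(cur()); plan((.6325,-.2522,.2,1.579))
"
```

```text
[ 0.63473925 -0.25068068]
[ 0.5884906  -0.11438014  0.1575      1.579     ]
[wz,tx,ty,tz]= [0.0, -0.1382, 0.0429, -0.0425]
```

Emit:
arm_command --rows '[0,0,0,0,0,-0.01,0.01,0,0,0,0,0,-0.025,0.01,0,0,0,-0.01,0.003,-0.04,0.01,0,0,0,-0.035,0.011,-0.0425,0.01,0,0,0,-0.065,0.02,-0.0425,0.01,0,0,0,-0.095,0.029,-0.0425,0.01,0,0,0,-0.12,0.037,-0.0425,0.01,0,0,0,-0.138,0.043,-0.0425,0.01]'

```text
t: 39.05
tool_pos: [0.6331, -0.254, 0.2006]
eef_rot: [0.705, 0.71, -0.0, 0.0]
contact_force: [0.2, 0.2, -2.4]
gripper_width: 0.296
```

Emit:
arm_command --rows '[0,0,0,0,0,0,0.01,0,0,0,0,0,0,0.01,0,0,0,0,0,0.002,0.01,0,0,0,0,0,0.008,0.01,0,0,0,0,0,0.014,0.01,0,0,0,0,0,0.018,0.01,0,0,0,0,0,0.02,0.01,0,0,0,0,0,0.02,0.01]'

```text
t: 39.85
tool_pos: [0.6324, -0.2518, 0.1799]
eef_rot: [0.704, 0.71, -0.0, -0.0]
contact_force: [-0.0, -0.1, -0.7]
gripper_width: 0.298
```

```bash
python3 -c "
from mv import *
from hp import *
did(0,-.138,.043,-.0425);did(0,0,0,.02); meas(); print(cur())
save('side','s10');save('scene','sc10'); a=cv2.imread('pics/s10.png')[150:250,280:400]; b=cv2.imread('pics/sc10.png')[160:260,160:280]; cv2.imwrite('pics/z12.png',cv2.resize(np.hstack([a,b]),None,fx=3.3,fy=3.3))
"
```

```text
t 39.85 pos [ 0.6324 -0.2518  0.1799] psi 1.579 F [-0.  -0.1 -0.7] w 25.4 q [-0.5   0.5   0.27  1.34 -0.   -0.51] tilt [ 3.e-04 -6.e-04 -1.e+00]
[ 0.63262124 -0.25202274  0.18        1.579     ]
```

View pics/z12.png

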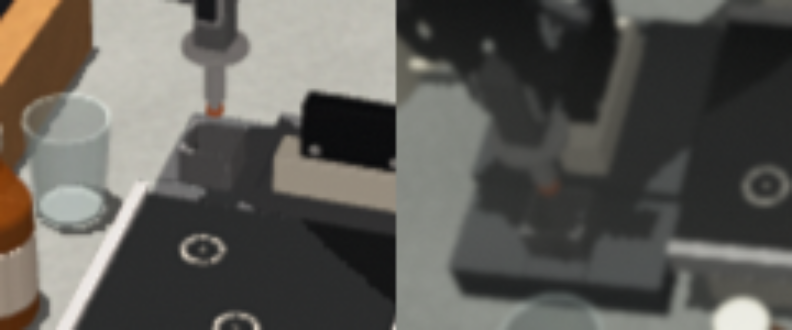

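Emit:
arm_command --rows '[0,0,0,0,0,0.005,0.01,0,0,0,0,0,0.012,0.01,0,0,0,0,0,0.019,0.01,0,0,0,0,0,0.026,0.01,0,0,0,0,0,0.032,0.01,0,0,0,0,0,0.038,0.01,0,0,0,0,0,0.04,0.01,0,0,0,0,0,0.04,0.01]'

```text
t: 40.75
tool_pos: [0.6324, -0.252, 0.1399]
eef_rot: [0.704, 0.71, -0.0, -0.0]
contact_force: [0.5, -0.7, -1.1]
gripper_width: 0.293
```

Emit:
arm_command --rows '[0,0,0,0,0,0.006,0.01,0,0,0,0,0,0.013,0.01,0,0,0,0,0,0.02,0.01,0,0,0,0,0,0.027,0.01,0,0,0,0,0,0.032,0.01,0,0,0,0,0,0.035,0.01,0,0,0,0,0,0.037,0.01,0,0,0,0,0,0.037,0.01]'

```text
t: 41.55
tool_pos: [0.6325, -0.252, 0.1031]
eef_rot: [0.704, 0.71, -0.0, -0.0]
contact_force: [0.9, -0.7, -0.2]
gripper_width: 0.295
```

```bash
python3 -c "
from mv import *
from hp import *
did(0,0,0,.077); meas(); print(cur())
save('side','s11');save('scene','sc11'); a=cv2.imread('pics/s11.png')[150:250,280:400]; b=cv2.imread('pics/sc11.png')[160:260,160:280]; cv2.imwrite('pics/z13.png',cv2.resize(np.hstack([a,b]),None,fx=3.3,fy=3.3))
"
```

```text
t 41.55 pos [ 0.6325 -0.252   0.1031] psi 1.5788 F [ 0.9 -0.7 -0.2] w 25.2 q [-0.5   0.54  0.13  1.16 -0.   -0.51] tilt [ 1.e-04 -2.e-04 -1.e+00]
[ 0.63262124 -0.25202274  0.103       1.579     ]
```

View pics/z13.png

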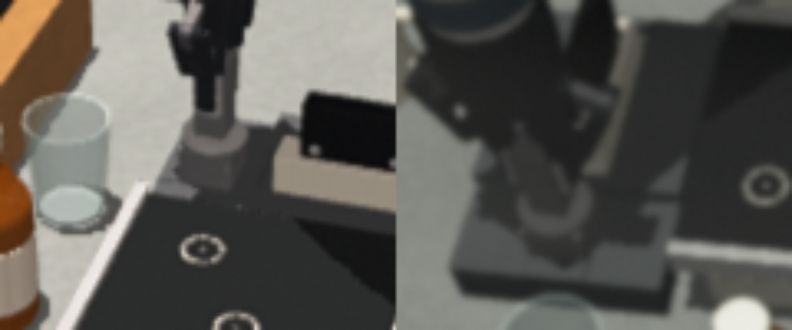

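The stem is in the tube and the collar is 1–2 mm above the rim. I'll lower it, release and rise.

Emit:
arm_command --rows '[0,0,0,0,0,0.001,0.01,0,0,0,0,0,0.002,0.01,0,0,0,0,0,0.0025,0.01,0,0,0,0,0,0.0025,0.01,0,0,0,0,0,0.0025,0.04,0,0,0,0,0,0.0025,0.06,0,0,0,0,0,0.0025,0.06,0,0,0,0,0,0.0025,0.06]'

```text
t: 42.45
tool_pos: [0.6326, -0.2521, 0.1008]
eef_rot: [0.704, 0.71, -0.0, 0.0]
contact_force: [0.4, -0.6, -0.6]
gripper_width: 0.701
```

Emit:
arm_command --rows '[0,0,0,0,0,-0.01,0.06,0,0,0,0,0,-0.025,0.06,0,0,0,0,0,-0.045,0.06,0,0,0,0,0,-0.07,0.06,0,0,0,0,0,-0.095,0.06,0,0,0,0,0,-0.115,0.06,0,0,0,0,0,-0.13,0.06,0,0,0,0,0,-0.13,0.06]'

```text
t: 43.25
tool_pos: [0.6332, -0.2524, 0.2339]
eef_rot: [0.704, 0.71, 0.001, 0.002]
contact_force: [-0.1, 0.3, -0.3]
gripper_width: 0.703
```

```bash
python3 -c "
from mv import *
from hp import *
did(0,0,0,.0025);did(0,0,0,-.13); meas(); print(cur())
save('wrist','w12');c=load('w12');P=cloud(c);h=toH(P)*1000
m=(abs(P[...,2]-.1425)<.003)&(abs(h[...,0]-78)<40)&(abs(h[...,1]+215)<40); print(m.sum(),cv2.minAreaRect(h[m].astype(np.float32)),P[...,2][m].mean())
w=(.5115,.459); plan((w[0],w[1],.2305,1.706))
"
```

```text
t 43.25 pos [ 0.6332 -0.2524  0.2339] psi 1.5788 F [-0.1  0.3 -0.3] w 60.1 q [-0.5   0.49  0.39  1.46 -0.   -0.51] tilt [-0.0023  0.004  -1.    ]
[ 0.63262124 -0.25202274  0.2305      1.579     ]
1250 ((75.19835662841797, -215.57786560058594), (24.813098907470703, 24.423480987548828), 85.98064422607422) 0.14068357001093593
[wz,tx,ty,tz]= [-0.127, 0.712, -0.1153, 0.0]
```

View pics/w12.png

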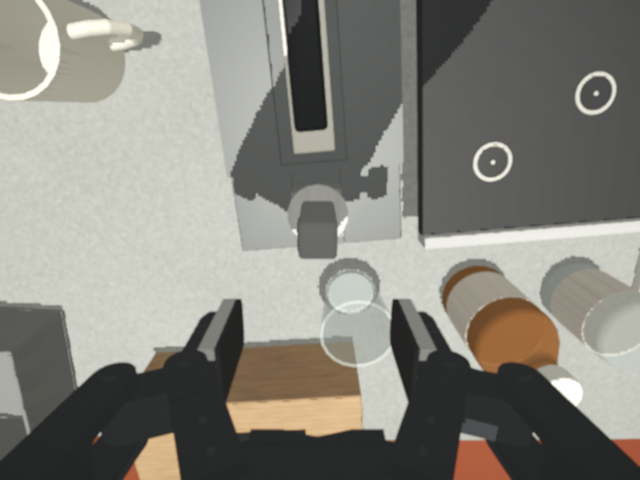

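The probe hangs upright in the holster, its top at z≈0.141. Now I'll fetch the block.

Emit:
arm_command --rows '[0,0,0,0.03,-0.005,0,0.065,0,0,0,0.07,-0.011,0,0.065,0,0,0,0.115,-0.019,0,0.065,0,0,0,0.16,-0.026,0,0.065,0,0,0,0.205,-0.033,0,0.065,0,0,0,0.25,-0.04,0,0.065,0,0,0,0.295,-0.048,0,0.065,0,0,0,0.34,-0.055,0,0.065]'

```text
t: 44.1
tool_pos: [0.5738, 0.0892, 0.2299]
eef_rot: [0.704, 0.71, -0.0, -0.0]
contact_force: [0.1, -0.4, 0.1]
gripper_width: 0.759
```

Emit:
arm_command --rows '[0,0,-0.02,0.045,-0.007,0,0.065,0,0,-0.04,0.09,-0.015,0,0.065,0,0,-0.06,0.135,-0.022,0,0.065,0,0,-0.08,0.18,-0.029,0,0.065,0,0,-0.1,0.225,-0.036,0,0.065,0,0,-0.12,0.27,-0.044,0,0.065,0,0,-0.127,0.31,-0.05,0,0.065,0,0,-0.127,0.34,-0.055,0,0.065]'

```text
t: 44.9
tool_pos: [0.5159, 0.4294, 0.2294]
eef_rot: [0.657, 0.754, -0.001, -0.0]
contact_force: [0.3, -0.9, 0.3]
gripper_width: 0.762
```

```bash
python3 -c "
from mv import *
from hp import *
did(0,.34,-.055,0);did(-.127,.34,-.055,0); meas(); print(cur()); save('wrist','w13')
c=load('w13');P=cloud(c)
m=(abs(P[...,2]-.063)<.004)&(abs(P[...,0]-.51)<.06)&(abs(P[...,1]-.46)<.06); r=cv2.minAreaRect((P[m][:,:2]*1000).astype(np.float32)); print(m.sum(),r)
plan((.5115,.459,.12,1.706))
"
```

```text
t 44.9 pos [0.5159 0.4294 0.2294] psi 1.7075 F [ 0.3 -0.9  0.3] w 65.1 q [0.57 0.48 0.35 1.45 0.   0.43] tilt [-5.0e-04 -1.6e-03 -1.0e+00]
[0.51704651 0.42705198 0.2305     1.706     ]
4414 ((510.82781982421875, 463.7680358886719), (70.36172485351562, 45.59463882446289), 8.341065406799316)
[wz,tx,ty,tz]= [0.0, 0.0324, -0.0012, 0.1105]
```

View pics/w13.png

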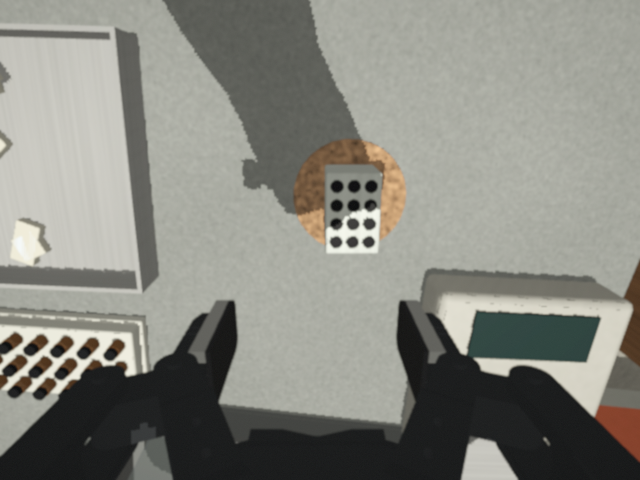

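The block still stands on the mat at (353,210), where I left it.

Emit:
arm_command --rows '[0,0,0,0.015,0,0.01,0.065,0,0,0,0.033,-0.001,0.03,0.065,0,0,0,0.033,-0.001,0.055,0.065,0,0,0,0.033,-0.001,0.08,0.065,0,0,0,0.033,-0.001,0.1,0.065,0,0,0,0.033,-0.001,0.115,0.065,0,0,0,0.033,-0.001,0.125,0.065,0,0,0,0.033,-0.001,0.13,0.065]'

```text
t: 45.75
tool_pos: [0.5114, 0.4589, 0.0991]
eef_rot: [0.658, 0.753, -0.001, -0.0]
contact_force: [-0.3, -0.5, 0.4]
gripper_width: 0.759
```

```bash
python3 -c "
from mv import *
from hp import *
did(0,.033,-.001,.13); meas(); print(cur()); save('wrist','w14')
c=load('w14');P=cloud(c)
m=(abs(P[...,2]-.063)<.004)&(abs(P[...,0]-.51)<.06)&(abs(P[...,1]-.46)<.06); r=cv2.minAreaRect((P[m][:,:2]*1000).astype(np.float32)); print(m.sum(),r)
plan((.5115,.4597,.0315,1.706))
"
```

```text
t 45.75 pos [0.5114 0.4589 0.0991] psi 1.7051 F [-0.3 -0.5  0.4] w 64.8 q [ 0.61  0.55  0.14  1.17 -0.    0.48] tilt [-0.001  -0.0018 -1.    ]
[0.5116075  0.45961603 0.1005     1.706     ]
11183 ((511.5628662109375, 460.0799560546875), (70.24566650390625, 46.21198272705078), 7.927331924438477)
[wz,tx,ty,tz]= [0.0, 0.0001, -0.0001, 0.069]
```

View pics/w14.png

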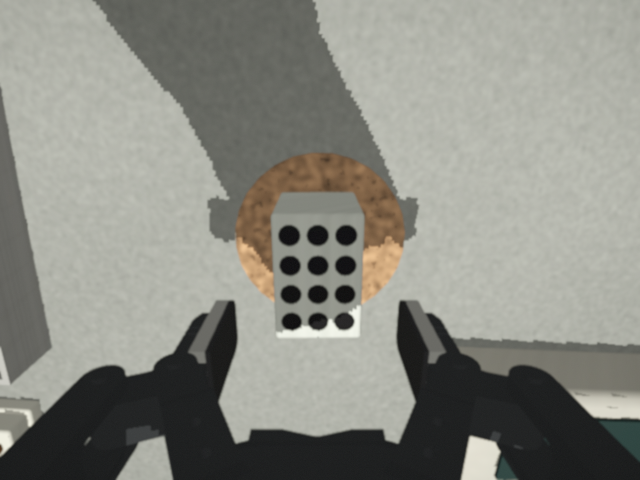

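The block is aligned between the fingers at (318,265). I'll descend, grip and lift.

Emit:
arm_command --rows '[0,0,0,0,0,0.012,0.062,0,0,0,0,0,0.027,0.062,0,0,0,0,0,0.042,0.062,0,0,0,0,0,0.055,0.062,0,0,0,0,0,0.064,0.062,0,0,0,0,0,0.069,0.062,0,0,0,0,0,0.069,0.062,0,0,0,0,0,0.069,0.03]' --squeeze 50

```text
t: 46.6
tool_pos: [0.512, 0.4598, 0.0323]
eef_rot: [0.658, 0.753, 0.0, 0.0]
contact_force: [0.5, 0.4, -0.0]
gripper_width: 0.571
```

Emit:
arm_command --rows '[0,0,0,0,0,0,0.03,0,0,0,0,0,0,0.03,0,0,0,0,0,0,0.03,0,0,0,0,0,0,0.03,0,0,0,0,0,-0.015,0.03,0,0,0,0,0,-0.04,0.03,0,0,0,0,0,-0.07,0.03,0,0,0,0,0,-0.1,0.03]'

```text
t: 47.4
tool_pos: [0.5111, 0.4593, 0.1317]
eef_rot: [0.658, 0.753, -0.001, -0.0]
contact_force: [-0.2, 0.4, -3.5]
gripper_width: 0.528
```

```bash
python3 -c "
from mv import *
from hp import *
did(0,0,0,.069);did(0,0,0,-.1); meas(); print(cur())
w=toW([0,0]); p=YAW+np.pi/2+(1.706-np.radians(7.93)-np.pi/2); print('psi',p)
plan((w[0],w[1],.1985,p))
"
```

```text
t 47.4 pos [0.5111 0.4593 0.1317] psi 1.7059 F [-0.2  0.4 -3.5] w 45.1 q [0.61 0.53 0.2  1.24 0.   0.47] tilt [-9.0e-04 -2.1e-03 -1.0e+00]
[0.5116075  0.45961603 0.1315     1.706     ]
psi 1.6620953903168496
[wz,tx,ty,tz]= [0.0439, -0.5024, -0.0429, -0.067]
```

Emit:
arm_command --rows '[0,0,0,-0.01,-0.001,-0.02,0.03,0,0,0,-0.035,-0.003,-0.045,0.03,0,0,0.02,-0.07,-0.006,-0.065,0.03,0,0,0.044,-0.11,-0.009,-0.067,0.03,0,0,0.044,-0.15,-0.013,-0.067,0.03,0,0,0.044,-0.19,-0.016,-0.067,0.03,0,0,0.044,-0.23,-0.02,-0.067,0.03,0,0,0.044,-0.265,-0.023,-0.067,0.03]'

```text
t: 48.2
tool_pos: [0.5239, 0.1921, 0.1982]
eef_rot: [0.674, 0.738, -0.001, -0.0]
contact_force: [1.0, 0.2, -4.0]
gripper_width: 0.532
```

```bash
python3 -c "
from mv import *
from hp import *
did(.044,-.265,-.023,-.067); meas(); print(cur())
w=toW([0,0]);plan((w[0],w[1],.13,1.662))
"
```

```text
t 48.2 pos [0.5239 0.1921 0.1982] psi 1.6616 F [ 1.   0.2 -4. ] w 45.4 q [ 0.2   0.28 -0.03  1.26 -0.    0.11] tilt [-2.0e-04 -1.2e-03 -1.0e+00]
[0.52453731 0.19393422 0.1985     1.662     ]
[wz,tx,ty,tz]= [0.0, -0.2381, -0.0095, 0.0685]
```

Emit:
arm_command --rows '[0,0,0,-0.04,-0.0015,0,0.03,0,0,0,-0.08,-0.003,0,0.03,0,0,0,-0.12,-0.005,0,0.03,0,0,0,-0.16,-0.006,0,0.03,0,0,0,-0.195,-0.008,0.01,0.03,0,0,0,-0.22,-0.009,0.03,0.03,0,0,0,-0.235,-0.0095,0.05,0.03,0,0,0,-0.238,-0.0095,0.065,0.03]'

```text
t: 49.0
tool_pos: [0.5361, -0.0456, 0.132]
eef_rot: [0.675, 0.738, -0.001, -0.001]
contact_force: [-0.6, 0.9, -3.4]
gripper_width: 0.528
```

Emit:
arm_command --rows '[0,0,0,0,0,0.01,0.03,0,0,0,0,0,0.018,0.03,0,0,0,0,0,0.024,0.03,0,0,0,0,0,0.028,0.03,0,0,0,0,0,0.031,0.03,0,0,0,0,0,0.032,0.03,0,0,0,0,0,0.032,0.03,0,0,0,0,0,0.032,0.03]'

```text
t: 49.8
tool_pos: [0.5369, -0.0439, 0.1021]
eef_rot: [0.674, 0.739, 0.0, 0.0]
contact_force: [0.3, 0.6, -4.1]
gripper_width: 0.532
```

```bash
python3 -c "
from mv import *
from hp import *
did(0,-.238,-.0095,.065);did(0,0,0,.032); meas(); print(cur(),toH(cur()[:2]))
save('side','s12');a=cv2.imread('pics/s12.png')[140:360,240:460]; cv2.imwrite('pics/z14.png',cv2.resize(a,None,fx=2.7,fy=2.7))
"
```

```text
t 49.8 pos [ 0.5369 -0.0439  0.1021] psi 1.6619 F [ 0.3  0.6 -4.1] w 45.4 q [-0.24  0.31 -0.25  1.01  0.   -0.33] tilt [-2.e-04  5.e-04 -1.e+00]
[ 0.53675319 -0.04394184  0.1015      1.662     ] [-4.11143775e-05  6.23170649e-05]
```

View pics/z14.png

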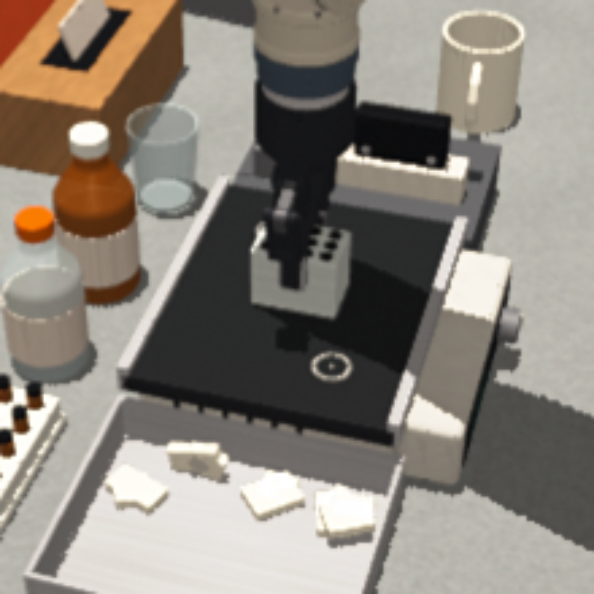

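The block hovers about 3 mm over the middle of the plate. I'll lower it, release and rise.

Emit:
arm_command --rows '[0,0,0,0,0,0.001,0.03,0,0,0,0,0,0.002,0.03,0,0,0,0,0,0.0028,0.03,0,0,0,0,0,0.0028,0.03,0,0,0,0,0,0.0028,0.055,0,0,0,0,0,0.0028,0.065,0,0,0,0,0,0.0028,0.065,0,0,0,0,0,0.0028,0.065]'

```text
t: 50.65
tool_pos: [0.5368, -0.044, 0.099]
eef_rot: [0.674, 0.739, 0.0, 0.0]
contact_force: [0.4, -0.2, -0.2]
gripper_width: 0.758
```

Emit:
arm_command --rows '[0,0,0,0,0,-0.015,0.065,0,0,0,0,0,-0.04,0.065,0,0,0,0,0,-0.07,0.065,0,0,0,0,0,-0.1,0.065,0,0,0,0,0,-0.13,0.065,0,0,0,0,0,-0.15,0.065,0,0,0,0,0,-0.16,0.065,0,0,0,0,0,-0.16,0.065]'

```text
t: 51.45
tool_pos: [0.5372, -0.044, 0.2598]
eef_rot: [0.674, 0.739, 0.0, 0.001]
contact_force: [0.4, 0.4, -0.3]
gripper_width: 0.764
```

```bash
python3 -c "
from mv import *
from hp import *
did(0,0,0,.0028);did(0,0,0,-.16)
for n in('side','scene','wrist'): save(n,n+'F')
save('wrist','wristF'); meas()
c=load('wristF');P=cloud(c);h=toH(P)*1000
m=(abs(P[...,2]-.13)<.004)&(abs(h[...,0])<60)&(abs(h[...,1])<60);print('block H',cv2.minAreaRect(h[m].astype(np.float32)),P[...,2][m].mean())
c=load('sceneF');P=cloud(c);h=toH(P)*1000
m=(abs(P[...,2]-.074)<.005)&(abs(h[...,0]+35)<75)&(abs(h[...,1]+215)<40); print('scr',m.sum(),cv2.minAreaRect(h[m].astype(np.float32)))
m=(P[...,2]>.13)&(abs(h[...,0]-78)<45)&(abs(h[...,1]+215)<50); print('probe',m.sum(),P[...,2][m].max(),cv2.minAreaRect(h[m].astype(np.float32)))
im=cv2.imread('pics/sceneF.png')[130:330,120:480]; cv2.imwrite('pics/z15.png',cv2.resize(im,None,fx=2.2,fy=2.2))
"
```

```text
t 51.65 pos [ 0.5363 -0.0438  0.2576] psi 1.6618 F [ 0.3 -0.3 -0.1] w 65.0 q [-0.24  0.23  0.05  1.39  0.   -0.33] tilt [ 7.0e-04 -2.1e-03 -1.0e+00]
block H ((-0.4015541076660156, 0.6400871276855469), (46.05830001831055, 69.29347229003906), 89.86084747314453) 0.13057029744872178
scr 269 ((-33.64031219482422, -212.83428955078125), (34.390316009521484, 120.91085052490234), 89.9368896484375)
probe 157 0.14434876628163296 ((77.95506286621094, -216.0368194580078), (28.09858512878418, 26.29306411743164), 84.16764068603516)
```

View pics/z15.png

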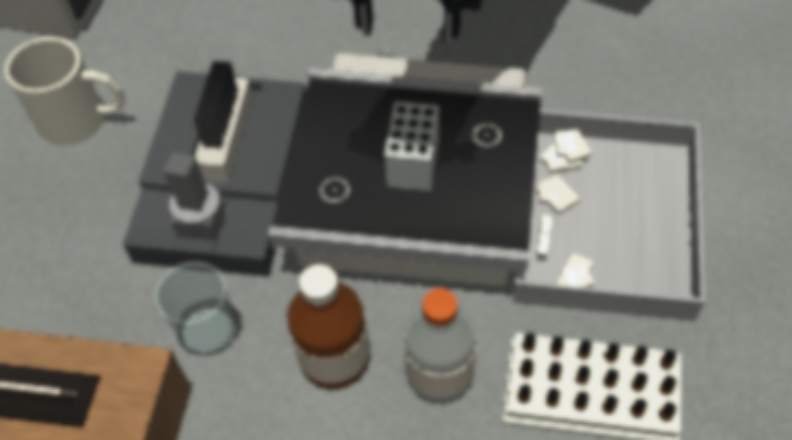

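View pics/sideF.png

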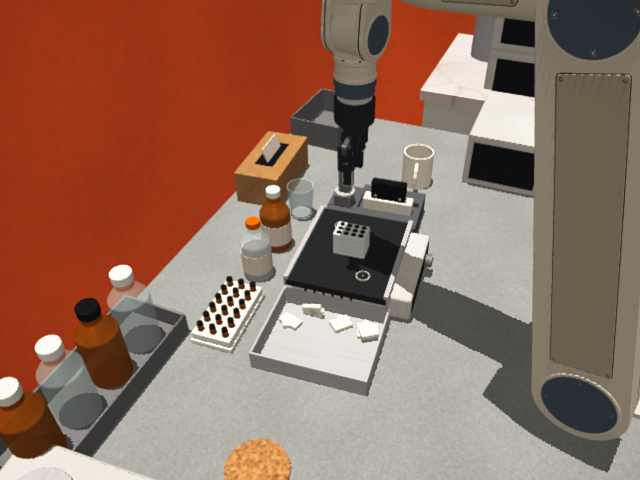

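View pics/wristF.png

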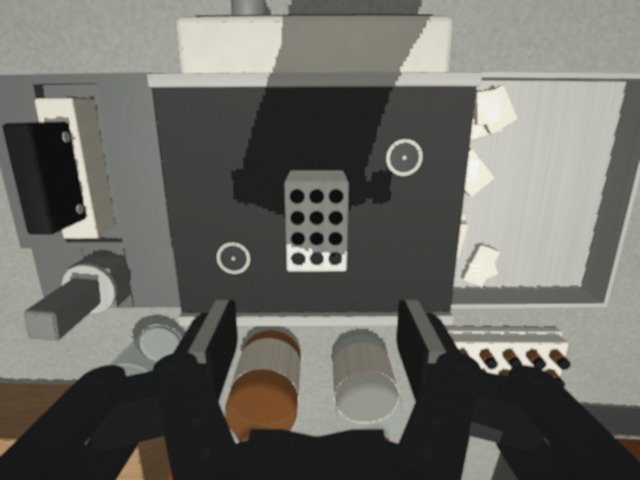

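The final views show the block square on the plate's middle, the scraper in its bay, and the probe in its holster. All five pieces are in the tray and the bystanders are unmoved. I'm handing in.

```bash
python3 -c "
from rig import env; print(env.finish_job())"
```

```text
the job is handed in; nothing more can be done
None
```

The job is finished and was handed in at about t = 52 s of the 176 s limit; the rig reports no verdict.

**What I did**
- **Block out:** I lifted the vial block onto the cork mat.
- **Sweeping:** I swept all five pieces into the tray with the scraper in two lanes. One piece was knocked aside just before the first push, and the sweep still caught it. I then stood the scraper back in its bay.
- **Probe:** I pressed the left, middle and right marks in that order for about 2 s each, then hung the probe back in its holster.
- **Block back:** I returned the block to the middle of the plate.

**Last checks** (from the camera pictures and depth readings)
- **Block:** within 1 mm of the plate's middle, and square to about 0.1°.
- **Scraper:** about 3 mm from the bay's centre.
- **Probe:** about 1 to 3 mm from the holster's centre, upright, with its top at the resting height.
- **Pieces:** all five are in the tray. One leans on the near wall, but nothing stood higher than about 40 mm.
- **Bystanders:** they look unmoved in the pictures.
- **Press force:** averaged at about 2.5 N on the middle mark and similar on the right. The left mark was judged from noisier single readings of about 2 to 3 N.

**Disagreements:** single-view ring positions differed by up to about 4 mm between wrist views, some taken while the arm was still settling. That was within the 10 mm allowed, and the side pictures showed the foot inside the ring each time. No check failed.

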